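Lock the vials into the sprung carrier

TASK

Lower the loose blue-capped vial upright into the empty middle hole of the yellow carrier (do not drop it in), then swing the aluminium plate shut over the vials. Push the plate down against its spring until you feel it land on its rests, without forcing it (the bracket's height setting is not known), and turn the red bar a quarter turn clockwise, seen from above, so that both its ends are caught under the steel keepers and the plate stays down when you let go. Leave the two white-capped vials in their holes, and do not knock over or shift the bottle, the beaker and the tip box.

Things in the scene. Friction and masses are not known exactly. Their poses are not given: they have to be found in the camera images.
- carrier: Yellow plastic vial carrier, fixed to the bench: block 220 (x) by 190 (y) by 75 mm high; origin at the centre of its underside, its -x side faces the robot at yaw 0, z up. Three round holes 38 mm wide, 60 mm deep, at x = -5 mm, y = -60, 0, +60 mm; the middle one is empty. Rear ledge at x +93 to +107 mm, up to z = 105 mm.
- guide: dark steel foot plate, 34 by 140 by 4 mm, on the block at the carrier's x = -78 mm; origin at the centre of its underside. It carries the height-adjustable latch bracket: two keepers, two black rubber rests at y = +-20 mm, a black spring plunger between them. The bracket is locked at an unknown 0 to 14 mm above its lowest setting; no reading tells it: feel for it.
- keeper_mid (a point): midway between the keepers at their underside for the LOWEST setting: carrier x = -78, y = 0, z = 125 mm. Keepers: inverted L, 24 mm long in x, post at |y| = 50 to 60 mm, overhang in to |y| = 32 mm, top at z = 137 mm. Rests' tops z = 106 mm; free plunger's top z = 130 mm, 14 mm thick. All these are 0 to 14 mm higher with the setting; this point does not move
- bore (a point): centre of the mouth of the empty hole, on the block's top face (z = 75 mm in the carrier's frame)
- bore_floor (a point): centre of the floor of the empty hole, 60 mm below its mouth; a vial that is home stands on it with 25 mm (its cap) above the block
- vial: Loose vial: amber glass 32 mm thick with a blue cap 34 mm in diameter and 25 mm high on top; 85 mm tall overall, 90 g, standing upright on the bench. Origin at the centre of its underside, z up.
- vial_left: White-capped vial of the same size, standing in the +y hole of the carrier; origin at the centre of its underside
- vial_right: White-capped vial of the same size, standing in the -y hole of the carrier; origin at the centre of its underside
- plate (a joint): Angle (rad) of the aluminium hold-down plate: 0 = level, 1.57 = upright, 1.8 = open stop. Stiff hinge: stays where left (2 to 3 N at the front moves it). Closing, its tongue meets the plunger 24 mm above the rests (at 0.14 to 0.22 rad): about 4 N, growing to 13 N when it lands hard on the rests, at 0 to 0.08 rad by the bracket's setting. Unlatched, it springs back up.
- plate_hinge (a point): middle of the plate's hinge axis, at x = +92 mm, z = 110 mm in the carrier's frame; the axis runs along the carrier's y. Plate 8 mm thick: main part 180 mm wide, 5 to 130 mm from the hinge, then a tongue 56 mm wide ending 192 mm from it. At 0 rad its top is at z = 114 mm, its underside 6 mm above the caps
- plate_corner (a point): front +y corner of the plate's main part on its upper (outer) face: 130 mm from the hinge, 90 mm from the middle
- bar (a joint): Angle (rad) of the red turn bar on its pivot, 170 mm from the hinge: 0 = in line with the plate's length, growing clockwise seen from above, 1.57 = crosswise, its stop. Slight friction: stays where left. Below 0.5 rad it passes down between the keepers. Its ends pass under them, with 3 mm to spare, only when the plate is down on the rests; else they strike the keepers or lie on top of them.
- bar_grip (a point): point to grip on the turn bar's upright red handle, on the pivot axis, 42 mm above the plate's upper face. The handle is 44 mm long (along the bar), 12 mm thick, and its top is 52 mm above the plate's upper face; the bar below it is 90 mm long, 16 mm wide and 8 mm thick.
- bar_tip (a point): end of the turn bar, 45 mm from its pivot, at mid thickness; it points to the carrier's -x when the bar is at 0 and the plate is shut
- wash_bottle: bystander: white plastic bottle with a blue cap, 66 mm wide, 160 mm tall, origin at the centre of its underside
- beaker: bystander: glass beaker 84 mm wide, 105 mm tall, origin at the centre of its underside
- tip_box: bystander: blue pipette tip box with a clear cover, 120 by 85 by 72 mm, origin at the centre of its underside
Things that resemble listed ones, but are neither listed nor needed, are in the scene too. Leave any brown, green or turquoise look-alike of the vial alone.

How it is judged:
By the outcome, as a careful person would: the job done as asked, in the order asked, and still so for the second after the job is handed in, with the robot touching nothing.
It also fails if it takes over 72 s, if anything falls off the work surface, if the arm or the gripper's body presses on something with over 40 N, if the wrist force passes 120 N, or if a joint passes its speed limit or range.

ROBOT

A 6-joint arm with a two-finger parallel gripper is mounted at the origin on the work surface. World frame = base frame: x ahead of the robot, y to its left, z up, the work surface at z = 0. Lengths are in m, angles in rad, forces in N, time in s.
With the tool pointing down it reaches from about 0.425 to 0.95 m from the base axis. Payload 3.5 kg.
Tool frame: the origin (TCP) lies midway between the tips of the shut fingers; the grasp point (between the pads) lies 19 mm behind it; z points along the fingers, y is the line along which they close (so a half turn about z gives the same grasp; the last joint's range is limited). The gripper opens to 85 mm and grips with 20 to 120 N. Pads are 22 mm wide; open, the fingers measure 114 mm over their backs; the gripper's body (76 mm by 85 mm) begins 54 mm behind the grasp point. The pads swing forward as they close: fully open they stand 13 mm farther back than shut.
Start: joints at [0.953, 0.286, 1.577, -0, 1.279, -0.15], TCP at [0.304, 0.602, 0.197] pointing down, gripper open.
Joint ranges: [-2.77, 2.77], [-0.9, 2.22], [0.21, 2.48], [-1.53, 4.67], [0.24, 2.81], [-2.84, 2.84]. Speed limits (rad/s): [2.79, 2.79, 3.14, 3.14, 3.14, 3.14].

INTERFACE

Orientations are given as a unit quaternion [x, y, z, w].
In Python, from plant import get_state, read_camera, ctrl gives the robot as it stands.
- The arm moves only by the shell command python3 -m crank 'ROWS' [FORCE]. ROWS is JSON, a list of rows, each a list of 3 entries, a list of its own where there are three numbers: the shift along the tool's x, y, z in mm, then the turn about the tool's z in degrees, then the closure in counts, from 0 (fully open) to 255 (shut). In form: [[[tx, ty, tz], yaw, claw], ...]. A call has 1 to 10 rows; each row is the pose to reach, as a shift and turn from the pose commanded when the call began, along the tool's axes at that moment; what a row does not reach only later rows make up. A row lasts 1/10 s, in which the tool goes at most 50 mm and 8.59 degrees, less where a joint would pass 70% of its speed; a pose out of reach is approached as far as the arm can. A call with a gripper value outside its range is refused whole. The fingers move at their own pace and stop on an object; FORCE is the grip in N (left out, the last holds). Time passes only in rows, so rows that repeat a pose let the fingers close. It gives the time, the measured TCP pose, the force, the opening and the grip force at its end, in the units of the state.
- get_state(): the state, without advancing time (a new reading comes with each control period).
- read_camera(name): name is "scene" or "top"; returns a dict with "frame" (384x512x3 uint8, blue, green, red), "range_z" (384x512 float32, m along the optical axis (not along the pixel's ray), 0 where there is no reading), "vfov" (degrees; the focal length in pixels is half the picture's height over the tangent of half this angle, whatever the lens; pixels are square), "cx", "cy" (the principal point, pixels), "origin" and "orientation" of the camera in the world. Camera axes: x right, y down, z forward; pixel columns grow to the right and rows downward; lengths in m; the calibration is good to about 2 mm. A picture is of the moment at which its call begins.
- ctrl.sign_off(): hands the job in; it is judged then, once.
The state is a dict: "time": time; "qpos": joint angles; "dq": joint speeds; "joint_efforts": joint torques, N m; "eef_pos": TCP position; "tcp_rot": TCP orientation; "contact_force": force on the tool from outside, world axes, zero at the start; "wrist_torque": the same for the moment, N m; "opening": opening from 0.0 (shut) to 1.0 (fully open); "finger_force": force on a finger pad.
Only numpy, scipy, OpenCV 4.12 (cv2) and the standard library are available. Lean on these libraries where they do the work, as an engineer would, in place of code of your own. Each camera call takes 0.05 s, during which the arm holds its last target. There are 200 camera calls.

## Working session

There is one attempt and no reset: what is moved stays moved. The work goes in short steps, Python scripts to look and compute and a shell command to move; the robot and the scene stay as the last step left them, time stands still between calls to the robot, and variables do not carry over. Pictures are saved under pics/ and viewed, at most 10 in all, crops included, and the job is handed in when it is done.

```bash
mkdir -p pics; ls; cat > h.py <<'E'
import numpy as np,cv2
from plant import get_state, read_camera, ctrl
from scipy.spatial.transform import Rotation as R
def cam(n):
    c=read_camera(n); c['f']=c['frame'].shape[0]/2/np.tan(np.radians(c['vfov'])/2); 
    c['R']=R.from_quat(c['orientation']).as_matrix(); c['o']=np.array(c['origin']); return c
def cloud(c):
    z=c['range_z']; v,u=np.mgrid[:z.shape[0],:z.shape[1]]
    p=np.stack([(u-c['cx'])/c['f']*z,(v-c['cy'])/c['f']*z,z],-1)
    return p@c['R'].T+c['o']
def ray(c,u,v,h):
    d=c['R']@np.array([(u-c['cx'])/c['f'],(v-c['cy'])/c['f'],1]); return c['o']+d*(h-c['o'][2])/d[2]
def proj(c,p):
    q=(np.array(p)-c['o'])@c['R']; return q[:2]/q[2]*c['f']+[c['cx'],c['cy']]
E
python3 - <<'E'
from h import *
for n in ['scene','top']:
    c=cam(n); cv2.imwrite(f'pics/{n}0.png',cv2.resize(c['frame'],(800,600),interpolation=cv2.INTER_CUBIC)); np.savez(f'{n}0.npz',frame=c['frame'],P=cloud(c)); print(n,c['o'],c['R'].round(3).tolist(),c['f'],c['cx'],c['cy'])
print(get_state())
E
```

```text
pics
scene [ 1.25280118 -0.19401078  0.77316716] [[0.221, 0.664, -0.715], [0.975, -0.136, 0.176], [0.02, -0.736, -0.677]] 374.0752907221917 259.9402149263803 199.89147508480013
top [ 0.41861509 -0.01819283  0.94355419] [[0.03, -0.986, 0.167], [-0.999, -0.035, -0.027], [0.033, -0.166, -0.986]] 352.3993039614083 254.3011229620111 189.28823638387408
{'time': 0.1, 'qpos': array([ 9.53006309e-01,  2.87159187e-01,  1.57804088e+00,  2.41912064e-05,
        1.27859478e+00, -1.49982962e-01]), 'dq': array([-0.00198886, -0.00237646, -0.0029813 ,  0.00092693,  0.00032208,
       -0.00022571]), 'joint_efforts': array([ 3.54314670e-04, -4.07294369e+01, -2.93699366e+01, -1.61286221e-04,
        3.42519575e-03, -1.79373529e-05]), 'eef_pos': array([0.303942  , 0.60194576, 0.19552527]), 'tcp_rot': array([ 2.31779772e-01,  9.72767662e-01, -1.01661712e-03, -4.23126323e-04]), 'contact_force': array([ 0.68747037, -0.00475884,  0.59130186]), 'wrist_torque': array([ 0.0119921 , -0.03449198, -0.01351017]), 'finger_force': 0.0, 'opening': 0.9946179345745019}
```

View pics/scene0.png

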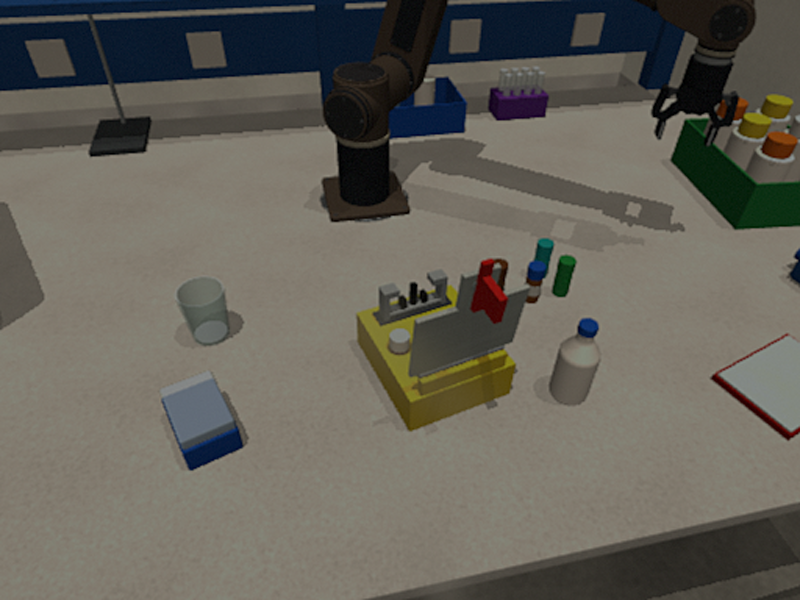

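View pics/top0.png

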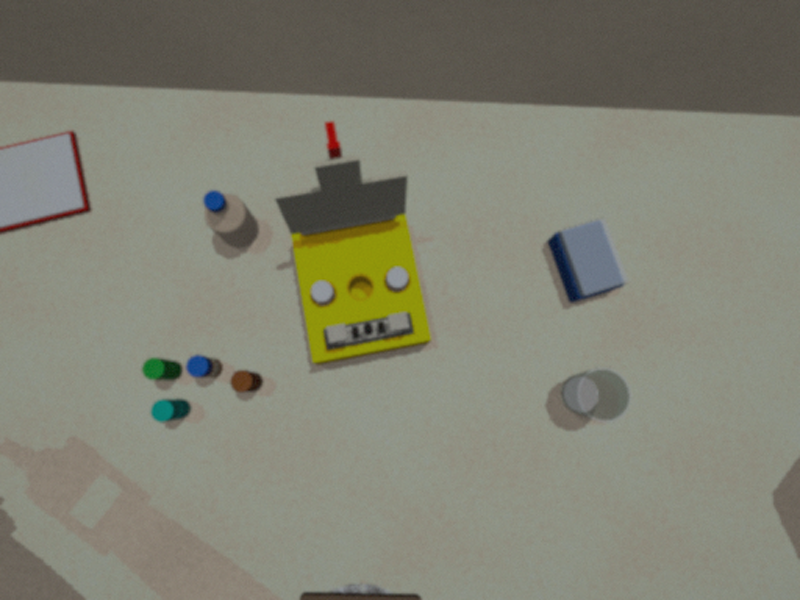

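The scene picture shows the open plate over the yellow carrier, with the look-alike vials beside it. In the top view (800 px wide), two things have blue caps. The one at (201,366) is small with an amber body, so it is the vial. The one at (215,202) is the cap of the white wash bottle. The look-alikes are green at (155,369), turquoise at (163,410) and brown at (244,380). The middle hole is at (360,288) and the white caps are at (322,292) and (397,278).

```bash
python3 - <<'E'
from h import *
c=cam('top'); f=c['frame']; P=cloud(c)
hsv=cv2.cvtColor(f,cv2.COLOR_BGR2HSV)
def blobs(m,h,name,amin=15):
    n,l,s,ce=cv2.connectedComponentsWithStats(m.astype(np.uint8))
    for i in range(1,n):
        if s[i,4]>amin:
            (x,y),r=cv2.minEnclosingCircle(np.argwhere(l==i)[:,::-1].astype(np.float32))
            z=P[l==i][:,2]; print(name,ce[i].round(1),s[i,4],round(r,1),'ray',ray(c,*ce[i],h).round(4),'zmed',np.median(z).round(3),'cl',np.median(P[l==i],0).round(3), 'hsv',np.median(hsv[l==i],0))
H,S,V=cv2.split(hsv)
blobs((H>105)&(H<125)&(S>150)&(V>60)&(P[...,2]>0.06),0.085,'blue')
blobs((S>100)&(H>35)&(H<100)&(P[...,2]>0.06),0.085,'grn')
blobs((S>100)&(H<20)&(P[...,2]>0.06),0.085,'brn/red')
yel=(H>20)&(H<35)&(S>150)
# yellow top face by height
box=np.zeros_like(yel);box[120:240,170:290]=1
topf=box&(abs(P[...,2]-0.075)<0.006)&yel
print('top z',np.median(P[topf][:,2]))
cap=box&(abs(P[...,2]-0.1)<0.008)&(S<60)
blobs(cap,0.100,'white')
hole=box&yel&(P[...,2]<0.068)&(P[...,2]>0.0)
blobs(hole,0.075,'hole')
pts=P[topf][:,:2]; r=cv2.minAreaRect((pts*1000).astype(np.float32)); print('rect',r)
k=cv2.resize(f[180:300,60:260],(800,480),interpolation=cv2.INTER_CUBIC);cv2.imwrite('pics/crop1.png',k)
# plate points & corner, red
red=((H<8)|(H>172))&(S>150)&(V>70)
q=P[red&(P[...,2]>0.1)]; print('red',len(q),q.min(0),q.max(0),q.mean(0))
s=cam('scene');PS=cloud(s);hs=cv2.cvtColor(s['frame'],cv2.COLOR_BGR2HSV)
red=((hs[...,0]<8)|(hs[...,0]>172))&(hs[...,1]>170)&(hs[...,2]>70)
q=PS[red&(PS[...,2]>0.1)&(PS[...,0]<1)]; print('red s',len(q),q.min(0).round(3),q.max(0).round(3),np.median(q,0))
E
```

```text
blue [136.9 128.4] 114 6.2 ray [0.7087 0.2583 0.085 ] zmed 0.159 cl [0.684 0.234 0.159] hsv [108. 213. 133.]
blue [126.7 234. ] 141 7.0 ray [0.4448 0.2601 0.085 ] zmed 0.083 cl [0.445 0.26  0.083] hsv [108. 208. 135.]
grn [ 99.7 235.7] 177 8.3 ray [0.4387 0.3234 0.085 ] zmed 0.083 cl [0.439 0.324 0.083] hsv [ 67. 196. 112.]
grn [105.2 262.2] 195 8.8 ray [0.3773 0.3043 0.085 ] zmed 0.083 cl [0.377 0.305 0.083] hsv [ 87. 234. 123.]
brn/red [212.4  89.2] 145 11.3 ray [0.8222 0.0741 0.085 ] zmed 0.297 cl [0.721 0.051 0.297] hsv [  2. 212. 147.]
brn/red [155.4 243.7] 165 7.6 ray [0.4239 0.1904 0.085 ] zmed 0.083 cl [0.423 0.191 0.083] hsv [ 13. 170.  96.]
top z 0.07377545298462818
white [254.1 177.3] 144 6.8 ray [ 0.5909 -0.0401  0.1   ] zmed 0.098 cl [ 0.592 -0.04   0.098] hsv [105.   17.  152.5]
white [205.7 186.5] 152 6.9 ray [0.5639 0.0764 0.1   ] zmed 0.099 cl [0.564 0.076 0.099] hsv [104.  17. 153.]
white [243.8 209.3] 28 3.7 ray [ 0.5116 -0.0176  0.1   ] zmed 0.105 cl [ 0.511 -0.018  0.105] hsv [30. 20. 51.]
white [227.2 212.4] 30 3.5 ray [0.503  0.0219 0.1   ] zmed 0.106 cl [0.503 0.022 0.106] hsv [30.  18.5 52. ]
hole [230.3 183.7] 170 7.4 ray [0.5775 0.0183 0.075 ] zmed 0.015 cl [0.588 0.021 0.015] hsv [ 25. 234. 123.]
rect ((578.7344970703125, 19.118377685546875), (210.958984375, 188.63308715820312), 12.747515678405762)
red 102 [0.69801284 0.04153597 0.29294738] [0.74543264 0.05931434 0.32396912] [0.72008504 0.05082611 0.30520548]
red s 132 [0.275 0.037 0.162] [0.749 0.912 0.325] [0.72200723 0.0489814  0.29703988]
```

View pics/crop1.png

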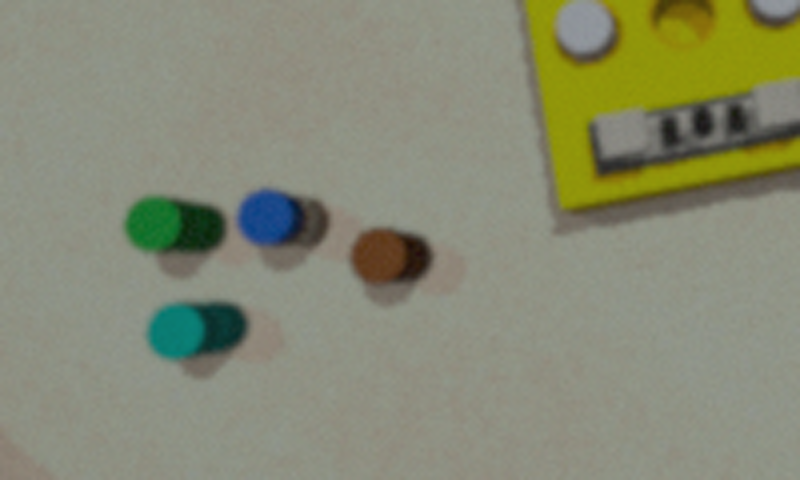

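The crop shows the blue cap at top-image pixel (127,234), height 0.083 m, with an amber body. Green, turquoise and brown caps stand around it, so blue is the right one. Next I move above it with the fingers closing along the carrier's x.

```bash
cat >> h.py <<'E'
B=np.array([0.5775,0.0183]); YAW=np.radians(12.9)
ex=np.array([np.cos(YAW),np.sin(YAW),0]); ey=np.array([-ex[1],ex[0],0])
C0=np.append(B,0)+0.005*ex
def W(x,y,z): return C0+(x*ex+y*ey)/1000+np.array([0,0,z/1000])
def go(p,ang=None):
    """shift in tool axes (mm) and turn (deg) to bring TCP to p with tool y at world angle ang"""
    s=get_state(); T=R.from_quat(s['tcp_rot']).as_matrix(); d=T.T@(np.array(p)-s['eef_pos'])*1000
    a=np.degrees(np.arctan2(T[1,1],T[0,1])); t=0 if ang is None else (a-ang+180)%360-180
    print('shift',d.round(1),'turn',round(t,1),'F',s['contact_force'].round(1),'open',round(s['opening'],3),'fing',round(s['finger_force'],1),'t',round(s['time'],2),'pos',s['eef_pos'].round(4),'yaw',a.round(1),'q6',s['qpos'][5].round(2))
def car():
    s=get_state(); d=s['eef_pos']-C0; print('carrier mm',(np.array([d@ex,d@ey,d[2]])*1000).round(1),'F',s['contact_force'].round(1),'t',round(s['time'],2))
E
python3 - <<'E'
from h import *
go([.445,.260,.13],12.9)
z=np.load('top0.npz');P=z['P'];d=P-C0;x=d@ex*1000;y=d@ey*1000;h=d[...,2]*1000
m=(abs(y)<95)&(h>125)&(x>60)&(x<260); print(np.polyfit(h[m],x[m],1),m.sum(),h[m].max())
m=(abs(abs(y)-60)<20)&(h>130)&(x>60)&(x<260); print('plate x=a h+b',np.polyfit(h[m],x[m],1),m.sum(),h[m].max())
E
```

```text
shift [-280.1 -241.7   66.2] turn 50.3 F [-0.1 -0.8  0. ] open 0.997 fing 0.0 t 0.2 pos [0.3041 0.6021 0.1959] yaw 63.2 q6 -0.15
[ 0.17148532 66.0620649 ] 2703 324.11956559806123
plate x=a h+b [ 0.1332747  73.14843929] 906 242.33589777712638
```

```bash
python3 -m crank '[[[-40,-34,0],7,0],[[-80,-69,10],14,0],[[-120,-103,20],21,0],[[-160,-138,30],29,0],[[-200,-172,40],36,0],[[-240,-207,50],43,0],[[-280.1,-241.7,66],50.3,0],[[-280.1,-241.7,66],50.3,0],[[-280.1,-241.7,66],50.3,0],[[-280.1,-241.7,66],50.3,0]]' 40; python3 -c "
from h import *
go([.445,.260,.062],12.9)"
```

```text
time: 1.2
eef_pos: [0.4454, 0.2603, 0.1308]
tcp_rot: [0.624, 0.782, 0.0, -0.0]
contact_force: [0.1, -0.1, -0.2]
opening: 1.0
finger_force: 0.0
shift [-0.2 -0.4 68.8] turn -0.1 F [ 0.1 -0.1 -0.2] open 1.0 fing 0.0 t 1.2 pos [0.4454 0.2603 0.1308] yaw 12.8 q6 0.11
```

```bash
python3 -m crank '[[[0,0,35],0,0],[[0,0,68],0,0],[[0,0,68],0,0],[[0,0,68],0,200],[[0,0,68],0,200],[[0,0,68],0,200],[[0,0,68],0,200],[[0,0,68],0,200],[[0,0,68],0,200],[[0,0,68],0,200]]' 40; python3 -c "
from h import *
go([.445,.260,.17],12.9)
c=cam('top');cv2.imwrite('pics/g1.png',cv2.resize(c['frame'][180:300,60:260],(800,480)))"
```

```text
time: 2.2
eef_pos: [0.4454, 0.2604, 0.063]
tcp_rot: [0.623, 0.782, 0.0, 0.0]
contact_force: [0.9, -0.3, 0.6]
opening: 0.216
finger_force: 0.0
shift [  -0.3   -0.5 -107. ] turn -0.0 F [ 0.9 -0.3  0.6] open 0.216 fing 0.0 t 2.2 pos [0.4454 0.2604 0.063 ] yaw 12.9 q6 0.11
```

View pics/g1.png

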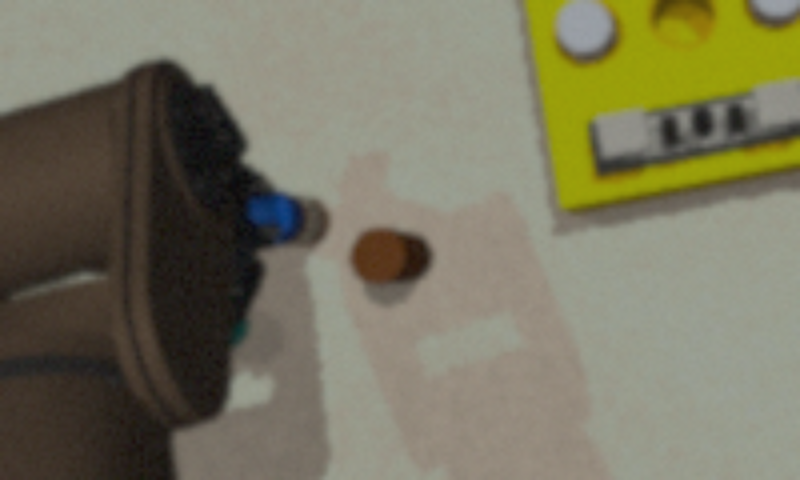

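```bash
python3 -m crank '[[[0,0,0],0,230],[[0,0,0],0,230],[[0,0,0],0,230]]' 40; python3 - <<'E'
from h import *
c=cam('top');P=cloud(c);f=c['frame'];H,S,V=cv2.split(cv2.cvtColor(f,cv2.COLOR_BGR2HSV))
m=(H>105)&(H<125)&(S>150)&(V>60)&(P[...,2]>.05)&(P[...,0]<.55); print(m.sum(),np.median(P[m],0),P[m].min(0),P[m].max(0))
go([.445,.260,.17],12.9)
k=cam('scene');print(proj(k,[.445,.26,.07]))
u,v=proj(k,[.445,.26,.08]).astype(int)
cv2.imwrite('pics/g2.png',cv2.resize(k['frame'][v-45:v+45,u-60:u+60],(800,600),interpolation=cv2.INTER_CUBIC))
E
```

```text
time: 2.55
eef_pos: [0.4453, 0.2604, 0.0628]
tcp_rot: [0.623, 0.782, -0.0, -0.0]
contact_force: [0.3, -0.3, -0.1]
opening: 0.101
finger_force: 0.0
64 [0.44712725 0.25231044 0.08350135] [ 0.41861509 -0.01819283  0.07608842] [0.45690405 0.27004208 0.94355419]
shift [  -0.3   -0.4 -107.2] turn -0.0 F [-0.3  0.5 -0.1] open 0.097 fing 0.0 t 2.6 pos [0.4454 0.2604 0.0628] yaw 12.9 q6 0.11
[342.36034971 173.3751612 ]
```

View pics/g2.png

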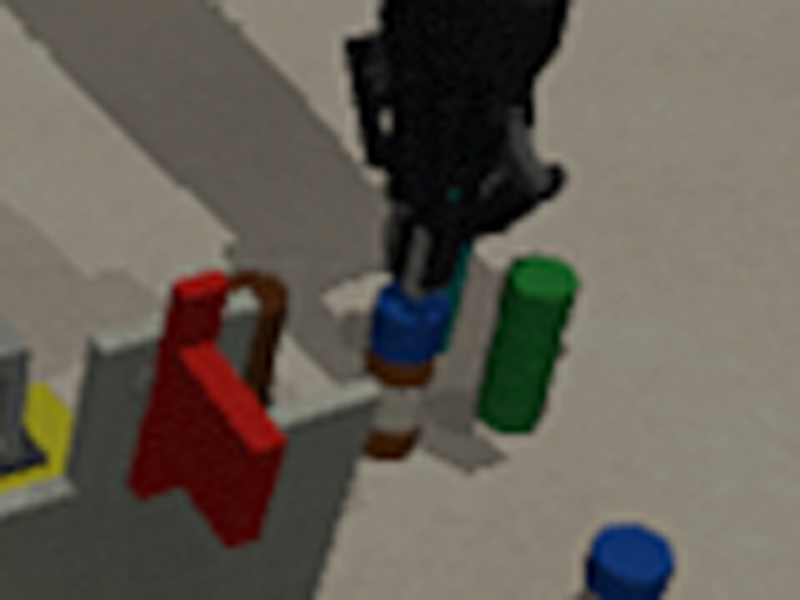

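The picture shows the almost-shut fingers ending just above and behind the blue cap at crop (430,285). They did not close on it, so I check the fingertip depth.

```bash
python3 - <<'E'
from h import *
k=cam('scene');P=cloud(k);u0,v0=proj(k,[.445,.26,.08]).astype(int)
u0-=60;v0-=45
for cv in range(200,400,14):
    print(cv,[ (P[v0+int(cv/6.667),u0+int(cu/6.667)]*1000).round(0).astype(int).tolist() for cu in (385,400,413,430,445)])
c=cam('top');Q=cloud(c)
m=(np.hypot(Q[...,0]-.445,Q[...,1]-.26)<.08)&(Q[...,2]>.05)&(Q[...,2]<.17)
for a in range(50,170,10):
    n=m&(Q[...,2]*1000>=a)&(Q[...,2]*1000<a+10)
    if n.sum(): print(a,n.sum(),Q[n].min(0).round(3),Q[n].max(0).round(3))
E
```

```text
200 [[259, 335, 0], [440, 245, 141], [441, 251, 140], [461, 249, 155], [464, 254, 156]]
214 [[278, 327, 2], [442, 246, 131], [443, 252, 131], [461, 251, 143], [466, 255, 147]]
228 [[430, 247, 115], [443, 247, 124], [449, 250, 128], [469, 248, 142], [472, 253, 145]]
242 [[434, 246, 111], [443, 248, 117], [453, 249, 124], [460, 255, 128], [465, 258, 132]]
256 [[437, 246, 105], [444, 249, 110], [457, 248, 120], [465, 253, 125], [464, 260, 123]]
270 [[440, 246, 100], [442, 251, 101], [458, 249, 113], [466, 254, 118], [458, 265, 111]]
284 [[430, 253, 84], [435, 256, 87], [458, 250, 106], [463, 257, 108], [460, 266, 105]]
298 [[440, 248, 85], [443, 254, 86], [455, 254, 95], [446, 268, 86], [446, 275, 86]]
312 [[448, 245, 84], [450, 251, 85], [451, 257, 85], [452, 266, 84], [455, 271, 85]]
326 [[454, 244, 81], [456, 249, 82], [458, 255, 82], [462, 262, 84], [452, 275, 74]]
340 [[452, 246, 71], [455, 251, 73], [460, 255, 76], [460, 265, 75], [388, 314, 10]]
354 [[454, 247, 62], [457, 252, 62], [461, 257, 65], [457, 269, 60], [390, 315, -1]]
368 [[451, 250, 51], [456, 254, 54], [457, 260, 54], [453, 273, 48], [401, 310, 0]]
382 [[453, 250, 45], [457, 255, 47], [458, 261, 47], [409, 300, 0], [411, 306, 0]]
396 [[457, 250, 40], [457, 256, 38], [460, 261, 40], [420, 295, 1], [417, 304, -2]]
50 8 [0.434 0.247 0.051] [0.454 0.251 0.055]
60 18 [0.429 0.183 0.061] [0.46  0.259 0.067]
70 23 [0.416 0.182 0.07 ] [0.459 0.26  0.08 ]
80 190 [0.409 0.183 0.08 ] [0.459 0.271 0.088]
90 1 [0.451 0.258 0.099] [0.451 0.258 0.099]
100 15 [0.433 0.248 0.101] [0.463 0.26  0.11 ]
110 18 [0.43  0.248 0.111] [0.464 0.26  0.12 ]
120 12 [0.43  0.247 0.12 ] [0.459 0.253 0.129]
130 10 [0.43  0.246 0.13 ] [0.459 0.255 0.138]
140 44 [0.412 0.241 0.14 ] [0.482 0.257 0.15 ]
150 40 [0.406 0.239 0.15 ] [0.49  0.258 0.16 ]
160 48 [0.4   0.238 0.16 ] [0.5   0.261 0.17 ]
```

The tips end at about z 0.09–0.095, although the reported TCP is at 0.063. I raise the tool and measure the tip height in clear view, using the start picture as a second check.

```bash
python3 -m crank '[[[0,0,-30],0,255],[[0,0,-60],0,255],[[0,0,-60],0,255],[[0,0,-60],0,255]]'; python3 - <<'E'
from h import *
P=np.load('scene0.npz')['P']
def tips(P,p):
    m=(np.hypot(P[...,0]-p[0],P[...,1]-p[1])<.065)&(P[...,2]>p[2]-.06)&(P[...,2]<p[2]+.2)
    q=P[m]; o=np.sort(q[:,2]); print('n',len(q),'lowest z-TCP (mm)',((o[[0,2,5,10,20,40]]-p[2])*1000).round(1))
    for a in range(-20,130,10):
        n=q[(q[:,2]-p[2]>=a/1e3)&(q[:,2]-p[2]<(a+10)/1e3)]
        if len(n): print(a,len(n),((n.min(0)-p)*1000).round(0)[:2],((n.max(0)-p)*1000).round(0)[:2])
tips(P,np.array([.304,.602,.1955]))
k=cam('scene');s=get_state();print(s['eef_pos'],s['opening']);tips(cloud(k),s['eef_pos'])
E
```

```text
time: 3.15
eef_pos: [0.4458, 0.2606, 0.1236]
tcp_rot: [0.623, 0.782, 0.001, 0.001]
contact_force: [-0.1, -0.2, -0.1]
opening: 0.001
finger_force: 0.0
n 1282 lowest z-TCP (mm) [48.  49.6 50.9 52.1 57.2 61.8]
40 4 [15. 32.] [28. 37.]
50 30 [-18. -54.] [31. 44.]
60 37 [-32. -57.] [33. 46.]
70 39 [-31. -57.] [35. 46.]
80 34 [-24. -58.] [35. 45.]
90 64 [-31. -59.] [39. 52.]
100 81 [-34. -61.] [43. 59.]
110 126 [-32. -62.] [43. 56.]
120 98 [-24. -63.] [42. 52.]
[0.44498501 0.2603267  0.12238805] -0.0005958082130596379
n 1390 lowest z-TCP (mm) [-59.7 -59.5 -59.1 -58.3 -55.8 -52.6]
30 6 [ -3. -14.] [10.  4.]
40 27 [-11. -14.] [16.  7.]
50 28 [ -5. -15.] [17.  8.]
60 31 [-11. -14.] [19.  6.]
70 22 [-24. -17.] [27. -3.]
80 60 [-32. -22.] [37. 14.]
90 60 [-37. -24.] [43. 16.]
100 96 [-47. -25.] [53. 19.]
110 88 [-50. -28.] [61. 19.]
120 130 [-57. -28.] [64. 22.]
```

The shut tips really sit about 35 mm above the reported TCP, and the open ones about 48 mm, so the reported z reads 35 mm low. I add that offset and grasp again.

```bash
python3 -m crank '[[[0,0,0],0,60],[[0,0,0],0,60],[[0,0,0],0,60],[[0,0,0],0,60],[[0,0,0],0,60],[[0,0,40],0,60],[[0,0,70],0,60],[[0,0,97],0,60],[[0,0,97],0,60],[[0,0,97],0,60]]' 40; python3 -m crank '[[[0,0,0],0,200],[[0,0,0],0,200],[[0,0,0],0,200],[[0,0,0],0,200],[[0,0,0],0,200],[[0,0,0],0,200]]' 40
```

```text
time: 4.2
eef_pos: [0.4454, 0.2604, 0.026]
tcp_rot: [0.623, 0.782, -0.0, -0.0]
contact_force: [0.4, 0.1, 0.4]
opening: 0.761
finger_force: 0.0
time: 4.8
eef_pos: [0.4466, 0.261, 0.0278]
tcp_rot: [0.623, 0.782, 0.001, 0.001]
contact_force: [-2.1, -0.4, 6.3]
opening: 0.385
finger_force: 39.4
```

```bash
python3 -m crank '[[[0,0,-40],0,200],[[0,0,-80],0,200],[[0,0,-125],0,200],[[0,0,-125],0,200]]'; python3 -c "
from h import *
go([.578,.0188,.152],12.9)"
```

```text
time: 5.2
eef_pos: [0.4501, 0.2622, 0.1589]
tcp_rot: [0.623, 0.782, 0.006, 0.004]
contact_force: [0.9, -0.4, -0.3]
opening: 0.384
finger_force: 40.2
shift [-265.8   70.2    7.6] turn 0.0 F [ 0.9 -0.4 -0.3] open 0.384 fing 40.2 t 5.2 pos [0.4501 0.2622 0.1589] yaw 12.9 q6 0.11
```

```bash
python3 -m crank '[[[-40,11,0],0,200],[[-80,23,0],0,200],[[-120,34,0],0,200],[[-160,46,0],0,200],[[-200,57,0],0,200],[[-235,67,0],0,200],[[-265,75,0],0,200],[[-265,75,0],0,200],[[-265,75,0],0,200],[[-265,75,0],0,200]]'; python3 - <<'E'
from h import *
go([.578,.0188,.152],12.9);car()
for n in ['top','scene']:
    k=cam(n);P=cloud(k);H,S,V=cv2.split(cv2.cvtColor(k['frame'],cv2.COLOR_BGR2HSV))
    d=P-C0;x=d@ex*1000;y=d@ey*1000;z=d[...,2]*1000
    near=(abs(x+5)<35)&(abs(y)<35)&(z>110)&(z<205)
    for nm,m in (('blue',(H>100)&(H<128)&(S>140)),('amber',(H<20)&(S>120))):
        m=m&near
        if m.sum()>3: print(n,nm,m.sum(),[(round(np.percentile(a[m],2)),round(np.median(a[m])),round(np.percentile(a[m],98))) for a in (x,y,z)])
k=cam('scene');u,v=proj(k,W(-5,0,150)).astype(int);cv2.imwrite('pics/g3.png',cv2.resize(k['frame'][v-60:v+60,u-80:u+80],(800,600),interpolation=cv2.INTER_CUBIC))
E
```

```text
time: 6.2
eef_pos: [0.5768, 0.0198, 0.1502]
tcp_rot: [0.623, 0.782, -0.0, -0.001]
contact_force: [0.0, 0.1, 0.1]
opening: 0.382
finger_force: 40.1
shift [-1.2  1.  -1.8] turn 0.0 F [0.  0.1 0.1] open 0.382 fing 40.1 t 6.2 pos [0.5768 0.0198 0.1502] yaw 12.9 q6 -0.37
carrier mm [ -5.4   1.6 150.2] F [0.  0.1 0.1] t 6.2
scene blue 38 [(-12, 3, 24), (-15, -13, 4), (185, 197, 204)]
scene amber 44 [(-12, 3, 10), (-14, -10, 10), (130, 171, 181)]
```

View pics/g3.png

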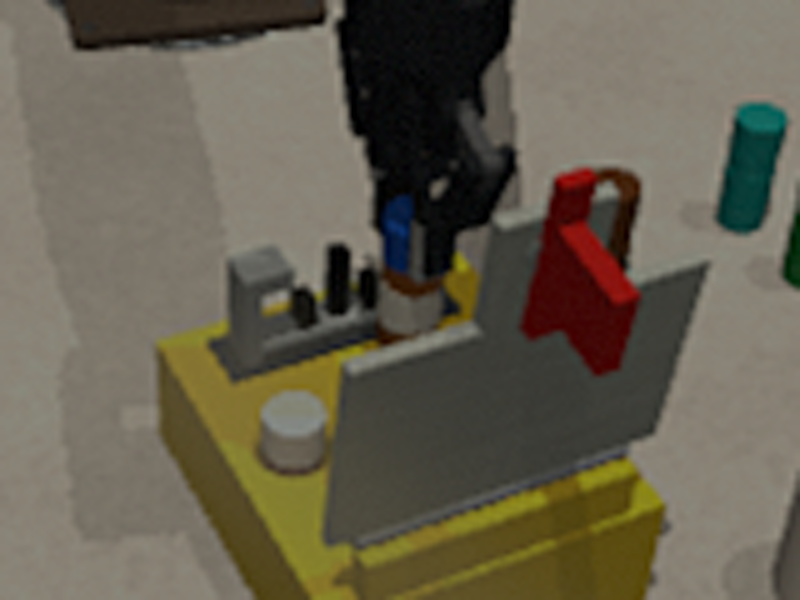

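The crop shows the vial hanging upright at (410,300), its cap held between the fingers, above the carrier. The red bar is in line with the plate. I check the lateral offset from the silhouette before lowering.

```bash
python3 - <<'E'
from h import *
k=cam('scene');P=cloud(k);H,S,V=cv2.split(cv2.cvtColor(k['frame'],cv2.COLOR_BGR2HSV))
u,v=proj(k,W(-5,0,150)).astype(int)
d=P-C0;x=d@ex*1000;y=d@ey*1000;z=d[...,2]*1000
m=(abs(x+5)<32)&(abs(y)<32)&(z>122)&(z<183)
for r in range(v-25,v+15):
    c=np.where(m[r])[0]; 
    if len(c)>8:
        mid=(c[0]+c[-1])/2; zz=np.median(z[r,c]); a=proj(k,W(-5,-20,zz));b=proj(k,W(-5,20,zz)); print(r,len(c),'z',zz.round(), 'y off', round(-20+40*(mid-a[0])/(b[0]-a[0]),1))
E
```

```text
187 10 z 176.0 y off 0.6
188 13 z 175.0 y off -0.8
189 13 z 172.0 y off -0.6
190 12 z 167.0 y off 1.1
191 13 z 165.0 y off -0.2
192 13 z 163.0 y off -0.1
193 13 z 159.0 y off 0.2
194 13 z 155.0 y off 0.4
195 13 z 152.0 y off 0.6
196 12 z 148.0 y off -0.6
197 12 z 145.0 y off -0.4
198 10 z 142.0 y off -3.1
```

```bash
python3 -m crank '[[[0,0,25],0,200],[[0,0,42],0,200],[[0,0,50],0,200],[[0,0,56],0,200],[[0,0,62],0,200],[[0,0,62],0,200]]'; python3 -c "
from h import *
car()"
```

```text
time: 7.0
eef_pos: [0.5827, 0.0158, 0.099]
tcp_rot: [0.622, 0.783, 0.0, 0.006]
contact_force: [-6.3, -6.6, 27.1]
opening: 0.382
finger_force: 61.9
carrier mm [-0.5 -3.6 99. ] F [-6.3 -6.6 27.1] t 7.0
```

```bash
python3 -m crank '[[[0,0,-20],0,200],[[0,0,-32],0,200],[[0,0,-32],0,200],[[0,0,-32],0,200]]' 40; python3 - <<'E'
from h import *
car()
k=cam('scene');P=cloud(k)
d=P-C0;x=d@ex*1000;y=d@ey*1000;z=d[...,2]*1000
m=(abs(x+5)<32)&(abs(y)<32)&(z>84)&(z<165)
for r in range(384):
    c=np.where(m[r])[0]; 
    if len(c)>8:
        mid=(c[0]+c[-1])/2; zz=np.median(z[r,c]); a=proj(k,W(-5,-20,zz));b=proj(k,W(-5,20,zz)); print(r,len(c),'z',zz.round(),'x',np.median(x[r,c]).round(),'y off', round(-20+40*(mid-a[0])/(b[0]-a[0]),1))
# carrier features in scene camera: white caps, block points
H,S,V=cv2.split(cv2.cvtColor(k['frame'],cv2.COLOR_BGR2HSV))
w=(S<70)&(abs(z-99)<4)&(abs(x+5)<25)&(abs(abs(y)-60)<25); print('white cap seen from scene',w.sum(),np.median(x[w]),np.median(y[w]))
yel=(H>20)&(H<35)&(S>150)
t=yel&(abs(z-74)<4)&(x<40);r=cv2.minAreaRect(np.c_[x[t],y[t]].astype(np.float32));print('yellow',x[t].min(),x[t].max(),y[t].min(),y[t].max())
c=cam('top');cv2.imwrite('pics/t4.png',cv2.resize(c['frame'][120:260,150:340],(800,590),interpolation=cv2.INTER_CUBIC))
E
```

```text
time: 7.4
eef_pos: [0.5772, 0.0192, 0.1203]
tcp_rot: [0.623, 0.782, -0.0, -0.0]
contact_force: [-0.2, -0.4, -1.4]
opening: 0.382
finger_force: 55.3
carrier mm [ -5.1   1.  120.3] F [-0.2 -0.4 -1.4] t 7.4
195 11 z 158.0 x 11.0 y off 1.6
196 12 z 155.0 x 11.0 y off -1.0
197 12 z 145.0 x 5.0 y off -0.4
198 11 z 141.0 x 3.0 y off -4.5
white cap seen from scene 100 -1.8946186235133355 -62.93741390979817
yellow -107.38698556093354 39.31745946301116 -97.98305140109386 90.19364428348722
```

View pics/t4.png

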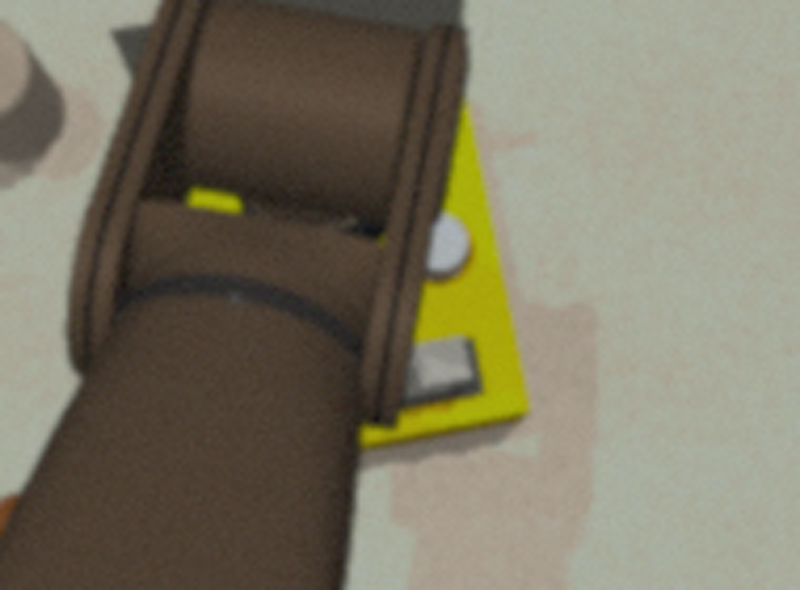

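The hand hides the hole in the top view. In the scene camera, the relative measurement puts the carrier about 3.5 mm towards −y and 3 mm towards +x of my estimate. The deflection on contact pointed the same way, so I shift and try gently.

```bash
python3 -m crank '[[[-4,2,0],0,200],[[-4,2,0],0,200],[[-4,2,12],0,200],[[-4,2,18],0,200],[[-4,2,22],0,200],[[-4,2,25],0,200],[[-4,2,25],0,200]]' 40; python3 -c "
from h import *
car()"
```

```text
time: 8.2
eef_pos: [0.5809, 0.0145, 0.0992]
tcp_rot: [0.623, 0.782, -0.001, 0.0]
contact_force: [-4.0, -1.2, 13.3]
opening: 0.379
finger_force: 61.7
carrier mm [-2.5 -4.4 99.2] F [-4.  -1.2 13.3] t 8.2
```

```bash
python3 -m crank '[[[0,0,-8],0,200],[[0,0,-14],0,200],[[0,0,-14],0,200],[[0,0,-14],0,200],[[0,0,-14],0,200]]' 40; python3 - <<'E'
from h import *
car(); s=get_state(); print(s['tcp_rot'].round(4), s['wrist_torque'])
acc=[]
for i in range(2):
    k=cam('scene');P=cloud(k);H,S,V=[a.astype(int) for a in cv2.split(cv2.cvtColor(k['frame'],cv2.COLOR_BGR2HSV))]
    d=P-C0;x=d@ex*1000;y=d@ey*1000;z=d[...,2]*1000
    m=(abs(x)<25)&(abs(y+3)<25)&(z>125)&(z<190)
    am=m&(H<22)&(S>90); ys=np.where(am)
    for r in np.unique(ys[0]):
        c=np.where(am[r])[0]
        if len(c)>6: print(r,c[0],c[-1],'x',x[r,c].max().round(1),np.median(x[r,c]).round(1),'y',y[r,c].min().round(),y[r,c].max().round(),'z',np.median(z[r,c]).round())
    w=(S<70)&(abs(z-99)<4)&(abs(x+5)<25)&(abs(y+60)<25); print('cap',w.sum(),np.percentile(x[w],[1,50,99]).round(1),np.percentile(y[w],[1,50,99]).round(1))
u,v=proj(k,W(-5,0,130)).astype(int);cv2.imwrite('pics/g5.png',cv2.resize(k['frame'][v-42:v+42,u-56:u+56],(800,600),interpolation=cv2.INTER_CUBIC)); print(u-56,v-42)
E
```

```text
time: 8.7
eef_pos: [0.58, 0.0155, 0.109]
tcp_rot: [0.623, 0.782, -0.0, -0.001]
contact_force: [-0.3, 0.2, -0.8]
opening: 0.386
finger_force: 55.9
carrier mm [ -3.2  -3.2 109. ] F [-0.3  0.2 -0.8] t 8.7
[ 6.232e-01  7.821e-01 -3.000e-04 -6.000e-04] [ 0.00244042  0.01481589 -0.03584395]
cap 100 [-19.2  -2.5  11.3] [-78.  -62.6 -48.6]
cap 99 [-17.3  -1.7  11.1] [-78.4 -63.4 -48.8]
221 156
```

View pics/g5.png

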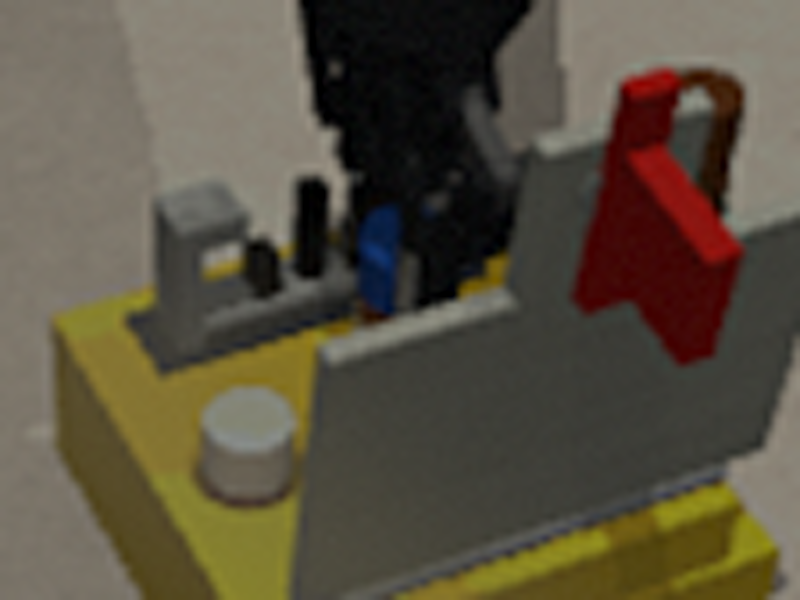

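```bash
python3 - <<'E'
from h import *
z0=np.load('scene0.npz');P=z0['P'];H,S,V=cv2.split(cv2.cvtColor(z0['frame'],cv2.COLOR_BGR2HSV))
m=(H>105)&(H<125)&(S>150)&(np.hypot(P[...,0]-.445,P[...,1]-.26)<.04)
t=m&(P[...,2]>.081)
print(m.sum(),t.sum(),P[t].mean(0),(P[t].min(0)+P[t].max(0))/2,P[t].min(0),P[t].max(0))
k=cam('scene')
# rays through cap-top ellipse centre and silhouette
c=np.argwhere(t)[:,::-1].mean(0);print('ray',ray(k,*c,.085),'top proj of .4448,.2601',proj(k,[.4448,.2601,.085]),c)
# white cap -y in scene0 vs top
d=P-C0
w=(S<70)&(abs(P[...,2]-.099)<.005)&(abs(d@ex*1000+5)<25)&(abs(d@ey*1000+60)<25)
c=np.argwhere(w)[:,::-1].mean(0);q=ray(k,*c,.1);print('whitecap scene ray',q,'carrier',((q-C0)@ex*1000).round(1),((q-C0)@ey*1000).round(1))
q2=P[w];print((q2.min(0)+q2.max(0))/2, q2[:,2].mean())
E
```

```text
112 60 [0.44742927 0.25953815 0.08434965] [0.44578616 0.25908884 0.08459229] [0.43056401 0.24375069 0.08110212] [0.46100832 0.27442699 0.08808246]
ray [0.44823268 0.25909397 0.085     ] top proj of .4448,.2601 [343.21161313 169.41558466] [343.33333333 170.15      ]
whitecap scene ray [ 0.5943904  -0.04304485  0.1       ] carrier -2.2 -63.6
[ 0.59281786 -0.04298373  0.09832716] 0.09928536540314108
```

```bash
python3 -m crank '[[[2.5,-1.3,0],0,200],[[2.5,-1.3,0],0,200],[[2.5,-1.3,5],0,200],[[2.5,-1.3,9],0,200],[[2.5,-1.3,12],0,200],[[2.5,-1.3,15],0,200],[[2.5,-1.3,15],0,200]]' 40; python3 -c "
from h import *
car();print(get_state()['wrist_torque'])"
```

```text
time: 9.55
eef_pos: [0.58, 0.0162, 0.0994]
tcp_rot: [0.623, 0.782, -0.001, 0.001]
contact_force: [-5.5, -2.3, 16.7]
opening: 0.385
finger_force: 62.4
carrier mm [-3.  -2.6 99.4] F [-5.5 -2.3 16.7] t 9.55
[-0.36335234  1.4850628   0.03497165]
```

```bash
python3 -m crank '[[[0,0,-40],0,200],[[0,0,-80],0,200],[[0,0,-85],0,200],[[0,0,-85],0,200],[[0,0,-85],0,200],[[0,0,-85],0,200]]' 40; python3 - <<'E'
from h import *
car()
N=4; k=cam('scene'); fr=[k['frame'].astype(float)];Ps=[cloud(k)]
for i in range(N-1): q=cam('scene'); fr.append(q['frame'].astype(float)); Ps.append(cloud(q))
P=np.mean(Ps,0)
d=P-C0;x=d@ex*1000;y=d@ey*1000;z=d[...,2]*1000
m=(abs(x)<32)&(abs(y)<30)&(z>135)&(z<225)
for r in range(384):
    c=np.where(m[r])[0]
    if len(c)>8:
        mid=(c[0]+c[-1])/2; zz=np.median(z[r,c]); a=proj(k,W(-5,-20,zz));b=proj(k,W(-5,20,zz)); print(r,c[0],c[-1],'z',zz.round(),'xmax',x[r,c].max().round(1),'yoff', round(-20+40*(mid-a[0])/(b[0]-a[0]),1))
f=np.mean(fr,0).astype(np.uint8)
u,v=proj(k,W(-5,0,180)).astype(int);cv2.imwrite('pics/g6.png',cv2.resize(f[v-36:v+36,u-48:u+48],(800,600),interpolation=cv2.INTER_CUBIC)); print(u-48,v-36)
E
```

```text
time: 10.15
eef_pos: [0.5771, 0.0178, 0.177]
tcp_rot: [0.623, 0.782, -0.001, -0.002]
contact_force: [-0.5, 0.5, -1.4]
opening: 0.379
finger_force: 57.0
carrier mm [ -5.5  -0.4 177. ] F [-0.5  0.5 -1.4] t 10.15
176 272 286 z 215.0 xmax 24.5 yoff -0.5
177 271 286 z 219.0 xmax 24.4 yoff -2.1
178 272 285 z 210.0 xmax 22.4 yoff -1.5
179 272 284 z 203.0 xmax 17.9 yoff -2.5
180 271 284 z 199.0 xmax 8.3 yoff -3.6
181 272 286 z 196.0 xmax 8.9 yoff 0.7
182 272 284 z 193.0 xmax 7.8 yoff -1.9
183 272 284 z 190.0 xmax 8.3 yoff -1.7
184 272 284 z 186.0 xmax 7.1 yoff -1.4
185 272 284 z 183.0 xmax 7.4 yoff -1.3
186 272 283 z 180.0 xmax 6.4 yoff -2.5
187 272 283 z 176.0 xmax 6.5 yoff -2.3
188 271 283 z 173.0 xmax 5.6 yoff -3.5
189 271 283 z 168.0 xmax 5.3 yoff -3.2
190 271 283 z 165.0 xmax 4.7 yoff -3.0
191 272 283 z 161.0 xmax 4.5 yoff -1.4
192 272 282 z 159.0 xmax 4.1 yoff -2.6
193 273 281 z 156.0 xmax 4.4 yoff -2.5
230 147
```

View pics/g6.png

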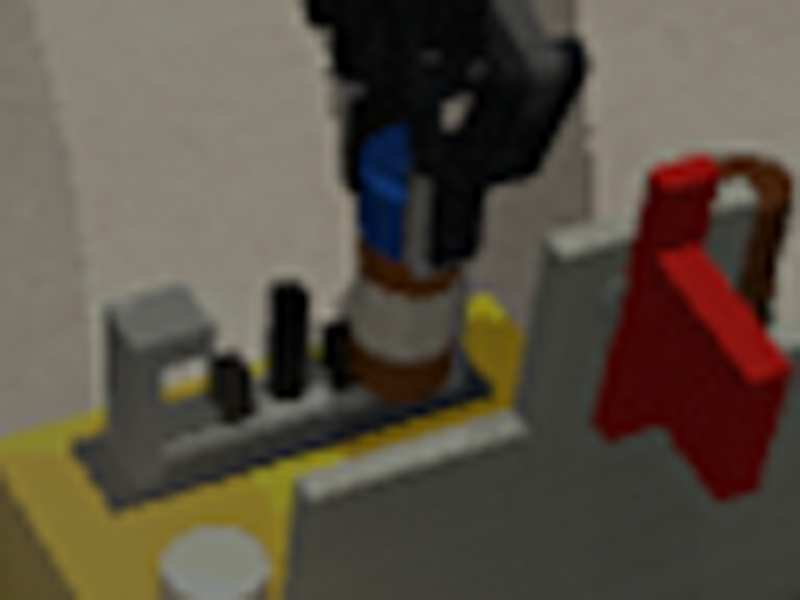

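The vial has tilted about 6–7° towards −x in the grip; the crop shows its body axis leaning, with its base at (400,385). I'll set it down on clear bench at about (0.52,−0.18) so it stands upright again, then regrasp.

```bash
python3 -m crank '[[[-45,-25,0],0,200],[[-90,-50,0],0,200],[[-135,-75,0],0,200],[[-180,-100,0],0,200],[[-180,-100,50],0,200],[[-180,-100,95],0,200],[[-180,-100,130],0,200],[[-180,-100,145],0,200],[[-180,-100,145],0,200],[[-180,-100,145],0,200]]' 40; python3 -m crank '[[[0,0,3],0,200],[[0,0,5],0,200],[[0,0,7],0,200],[[0,0,7],0,200]]' 40;python3 -c "
from h import *
go([.52,-.18,.026])"
```

```text
time: 11.35
eef_pos: [0.5226, -0.1807, 0.0362]
tcp_rot: [0.623, 0.782, 0.0, 0.001]
contact_force: [0.1, -0.3, -0.3]
opening: 0.382
finger_force: 56.9
time: 11.75
eef_pos: [0.5214, -0.1802, 0.0281]
tcp_rot: [0.623, 0.782, 0.0, 0.0]
contact_force: [-0.4, 0.7, -0.2]
opening: 0.38
finger_force: 56.9
shift [ 0.5 -1.4  2.1] turn 0 F [-0.4  0.7 -0.2] open 0.38 fing 56.9 t 11.75 pos [ 0.5214 -0.1802  0.0281] yaw 12.9 q6 -0.74
```

```bash
python3 -m crank '[[[0,0,2],0,200],[[0,0,3],0,200],[[0,0,3],0,150],[[0,0,3],0,140],[[0,0,3],0,120],[[0,0,3],0,100],[[0,0,3],0,70],[[0,0,3],0,50],[[0,0,3],0,50],[[0,0,3],0,50]]' 40; python3 -m crank '[[[0,0,-40],0,50],[[0,0,-80],0,50],[[0,0,-120],0,50],[[0,0,-120],0,50],[[0,0,-120],0,50]]'; python3 - <<'E'
from h import *
car();go([.52,-.18,.026],12.9)
for n in ['top','scene']:
    k=cam(n);P=cloud(k);H,S,V=cv2.split(cv2.cvtColor(k['frame'],cv2.COLOR_BGR2HSV))
    m=(H>105)&(H<125)&(S>140)&(np.hypot(P[...,0]-.52,P[...,1]+.18)<.07)
    t=m&(P[...,2]>.079)
    if t.sum(): c=np.argwhere(t)[:,::-1].mean(0);print(n,m.sum(),t.sum(),ray(k,*c,.085).round(4),((P[t].min(0)+P[t].max(0))/2).round(4),P[m].max(0))
E
```

```text
time: 12.75
eef_pos: [0.5213, -0.1802, 0.0248]
tcp_rot: [0.623, 0.782, 0.0, -0.0]
contact_force: [0.4, 0.5, 0.1]
opening: 0.807
finger_force: 0.0
time: 13.25
eef_pos: [0.5221, -0.1806, 0.1463]
tcp_rot: [0.623, 0.782, 0.0, 0.002]
contact_force: [0.0, -0.3, -0.7]
opening: 0.804
finger_force: 0.0
carrier mm [-103.4 -181.5  146.3] F [ 0.  -0.3 -0.7] t 13.25
shift [  1.3  -2.2 120.3] turn 0.0 F [ 0.  -0.3 -0.7] open 0.804 fing 0.0 t 13.25 pos [ 0.5221 -0.1806  0.1463] yaw 12.9 q6 -0.74
scene 141 95 [ 0.484  -0.1787  0.085 ] [ 0.5239 -0.1814  0.2161] [ 0.54798856 -0.14651891  0.35296529]
```

```bash
python3 - <<'E'
from h import *
k=cam('scene');P=cloud(k);H,S,V=cv2.split(cv2.cvtColor(k['frame'],cv2.COLOR_BGR2HSV))
m=(H>105)&(H<125)&(S>140)&(np.hypot(P[...,0]-.52,P[...,1]+.18)<.05)&(P[...,2]<.092)
t=m&(P[...,2]>.081);c=np.argwhere(t)[:,::-1].mean(0);print(m.sum(),t.sum(),c,ray(k,*c,.085).round(4),((P[t].min(0)+P[t].max(0))/2).round(4),P[m].max(0),P[m].min(0))
# tilt: amber column axis
for r in range(int(c[1]),int(c[1])+45,4):
    mm=(np.hypot(P[r,:,0]-.52,P[r,:,1]+.18)<.045)&(P[r,:,2]>.008)&(P[r,:,2]<.09); q=np.where(mm)[0]
    if len(q): print(r,q[0],q[-1],P[r,q].max(0).round(4))
print(proj(k,[.52,-.18,.01]),proj(k,[.52,-.18,.085]))
E
```

```text
127 78 [198.46153846 206.34615385] [ 0.5185 -0.1805  0.085 ] [ 0.5177 -0.1802  0.0847] [ 0.53340029 -0.16559201  0.08793114] [ 0.50253436 -0.1948581   0.06003926]
206 192 204 [ 0.5228 -0.1661  0.0875]
210 193 205 [ 0.5329 -0.1644  0.0852]
214 194 205 [ 0.5327 -0.1656  0.0699]
218 194 205 [ 0.5315 -0.167   0.055 ]
222 195 206 [ 0.5324 -0.1654  0.0397]
226 195 206 [ 0.5317 -0.1667  0.0233]
[201.14779493 226.16260249] [198.70543528 206.70119073]
```

```bash
python3 -m crank '[[[-43,-34,-30],0,50],[[-86,-68,-30],0,50],[[-130,-102,-30],0,50],[[-130,-102,-30],0,50]]'; python3 - <<'E'
from h import *
def capc(k,p,blue):
    P=cloud(k);H,S,V=cv2.split(cv2.cvtColor(k['frame'],cv2.COLOR_BGR2HSV))
    col=((H>105)&(H<125)&(S>140)) if blue else (S<70)
    t=col&(np.hypot(P[...,0]-p[0],P[...,1]-p[1])<.03)&(abs(P[...,2]-p[2])<.005)
    c=np.argwhere(t)[:,::-1].mean(0);return ray(k,*c,p[2]),t.sum()
for n in ['top','scene']:
    for i in range(2):
        k=cam(n)
        v,nv=capc(k,[.519,-.1805,.085],True)
        r,nr=capc(k,[.592,-.0415,.1],False);l,nl=capc(k,[.564,.0764,.1],False)
        hole=(l+r)/2 if nl>100 else r+.06*ey
        print(n,nv,nr,nl,'vial',v.round(4),'hole',hole.round(4),'diff mm',((hole-v)*1000).round(1), 'yaw',np.degrees(np.arctan2(-(l-r)[0],(l-r)[1])).round(2),np.linalg.norm(l-r).round(4))
go([.5,-.2,.1])
E
```

```text
time: 13.8
eef_pos: [0.4487, -0.3323, 0.1734]
tcp_rot: [0.624, 0.781, -0.0, -0.001]
contact_force: [-0.2, 0.3, 0.3]
opening: 0.807
finger_force: 0.0
top 120 143 149 vial [ 0.5149 -0.1759  0.085 ] hole [0.5779 0.0183 0.1   ] diff mm [ 63.  194.2  15. ] yaw 12.98 0.1191
top 116 143 149 vial [ 0.5153 -0.1763  0.085 ] hole [0.5779 0.0183 0.1   ] diff mm [ 62.6 194.7  15. ] yaw 12.94 0.1192
scene 80 107 0 vial [ 0.5193 -0.1797  0.085 ] hole [0.5805 0.0154 0.1   ] diff mm [ 61.2 195.1  15. ] yaw nan nan
scene 82 103 0 vial [ 0.5193 -0.1803  0.085 ] hole [0.5803 0.0154 0.1   ] diff mm [ 61.  195.7  15. ] yaw nan nan
shift [114.6  77.3  73.4] turn 0 F [-0.   0.6  0.2] open 0.805 fing 0.0 t 14.0 pos [ 0.4502 -0.3291  0.1731] yaw 12.8 q6 -1.04<stdin>:6: RuntimeWarning: Mean of empty slice.
  ret = um.true_divide(
```

```bash
python3 -m crank '[[[44,33,0],0,50],[[88,66,0],0,50],[[132,99,0],0,50],[[132,99,20],0,50],[[132,99,60],0,50],[[132,99,105],0,50],[[132,99,135],0,50],[[132,99,147],0,50],[[132,99,147],0,50],[[132,99,147],0,50]]' 25; python3 -m crank '[[[0,0,0],0,120],[[0,0,0],0,200],[[0,0,0],0,200],[[0,0,0],0,200],[[0,0,0],0,200],[[0,0,0],0,200]]' 25; python3 -c "
from h import *
go([.517,-.178,.0265],12.9);car()"
```

```text
time: 15.0
eef_pos: [0.5191, -0.1789, 0.0291]
tcp_rot: [0.623, 0.782, 0.0, 0.001]
contact_force: [0.6, -0.5, 0.0]
opening: 0.804
finger_force: 0.0
time: 15.6
eef_pos: [0.5189, -0.1799, 0.0297]
tcp_rot: [0.623, 0.782, -0.0, 0.001]
contact_force: [-2.2, 0.1, 7.4]
opening: 0.39
finger_force: 24.5
shift [ 2.2 -1.4  3.2] turn -0.0 F [-2.2  0.1  7.4] open 0.39 fing 24.5 t 15.6 pos [ 0.5189 -0.1799  0.0297] yaw 12.9 q6 -0.74
carrier mm [-106.4 -180.1   29.7] F [-2.2  0.1  7.4] t 15.6
```

```bash
python3 -m crank '[[[0,0,-10],0,200],[[0,0,-50],0,210],[[0,0,-95],0,210],[[0,0,-147],0,210],[[42,24,-147],0,210],[[84,49,-147],0,210],[[128,75,-147],0,210],[[160,92,-147],0,210],[[176,102.5,-147],0,210],[[176,102.5,-147],0,210]]' 80; python3 -m crank '[[[0,0,0],0,210],[[0,0,0],0,210],[[0,0,0],0,210]]' 80; cat > tilt.py <<'E'
from h import *
car()
Ps=[]
for i in range(4): k=cam('scene'); Ps.append(cloud(k))
d=np.mean(Ps,0)-C0;x=d@ex*1000;y=d@ey*1000;z=d[...,2]*1000
m=(abs(x)<32)&(abs(y)<30)&(z>125)&(z<225); L=[]
for r in range(384):
    c=np.where(m[r])[0]
    if len(c)>8:
        mid=(c[0]+c[-1])/2; zz=np.median(z[r,c]); a=proj(k,W(-5,-20,zz));b=proj(k,W(-5,20,zz)); L.append([r,zz,x[r,c].max(),-20+40*(mid-a[0])/(b[0]-a[0])])
L=np.array(L);print(L.round(1))
g=L[(L[:,1]<198)]; print('front x fit (slope,at z150)',np.polyfit(g[:,1]-150,g[:,2],1),'y',np.polyfit(g[:,1]-150,g[:,3],1))
E
python3 tilt.py
```

```text
time: 16.6
eef_pos: [0.5786, 0.0181, 0.1747]
tcp_rot: [0.622, 0.783, 0.0, -0.0]
contact_force: [-0.3, 0.3, -0.5]
opening: 0.37
finger_force: 79.3
time: 16.9
eef_pos: [0.5783, 0.0143, 0.1748]
tcp_rot: [0.624, 0.782, -0.0, -0.0]
contact_force: [0.1, 0.1, -0.8]
opening: 0.37
finger_force: 79.3
carrier mm [ -5.1  -4.  174.8] F [ 0.1  0.1 -0.8] t 16.9
[[176.  218.4  23.3  -3.4]
 [177.  221.8  23.7  -3.6]
 [178.  218.   23.9  -4.7]
 [179.  211.2  23.2  -5.7]
 [180.  201.8  16.8  -5.1]
 [181.  199.2   9.   -6.4]
 [182.  195.   14.    3.5]
 [183.  192.1   9.4  -4.6]
 [184.  189.3   9.   -5.8]
 [185.  186.    8.3  -5.6]
 [186.  183.2   8.9  -6.8]
 [187.  179.6   8.9  -6.6]
 [188.  176.7   8.6  -6.5]
 [189.  172.1   9.   -6.2]
 [190.  169.5   8.4  -6.1]
 [191.  166.5   7.9  -5.9]
 [192.  162.5   7.8  -4.3]
 [193.  158.9   8.1  -6.9]
 [194.  154.8   7.   -6.7]
 [195.  152.    6.8  -5.1]
 [196.  150.    7.3  -5. ]]
front x fit (slope,at z150) [0.0843882  6.71648362] y [ 0.06448302 -6.69560166]
```

```bash
python3 - <<'E'
from h import *
Ps=[]
for i in range(4): k=cam('scene'); Ps.append(cloud(k))
d=np.mean(Ps,0)-C0;x=d@ex*1000;y=d@ey*1000;z=d[...,2]*1000
def rows(cx,cy,z0,z1,rr):
    m=(abs(x-cx)<32)&(abs(y-cy)<26)&(z>z0)&(z<z1)
    for r in range(384):
        c=np.where(m[r])[0]
        if len(c)>8:
            w=np.median(z[r,c]);a=proj(k,W(cx,cy-20,w));b=proj(k,W(cx,cy+20,w));mid=(c[0]+c[-1])/2
            # direction-aware: distance of the nearest surface point from camera, along horizontal view ray
            print(r,c[0],c[-1],'z',w.round(),'xmax',x[r,c].max().round(1),'y',round(cy-20+40*(mid-a[0])/(b[0]-a[0]),1))
print('white');rows(-5,-62,79,106,17)
print('vialbody');rows(-5,-4,125,200,16)
v=k['R'][:,2];print('view dir in carrier',v@ex,v@ey,v[2])
o=k['o']-C0;print('cam in carrier',o@ex,o@ey,o[2])
E
```

```text
white
211 250 259 z 100.0 xmax -9.6 y -64.1
212 250 260 z 100.0 xmax -6.9 y -62.7
213 249 261 z 100.0 xmax -2.6 y -62.7
214 249 261 z 100.0 xmax 1.0 y -62.7
215 249 261 z 100.0 xmax 4.1 y -62.7
216 249 261 z 100.0 xmax 6.3 y -62.7
217 249 261 z 100.0 xmax 9.8 y -62.7
218 249 261 z 99.0 xmax 10.4 y -62.7
219 249 261 z 96.0 xmax 11.1 y -62.6
220 249 261 z 92.0 xmax 11.3 y -62.6
221 249 261 z 88.0 xmax 11.5 y -62.5
222 250 260 z 85.0 xmax 11.7 y -62.5
vialbody
181 271 283 z 197.0 xmax 9.1 y -4.9
182 271 283 z 196.0 xmax 9.5 y -4.8
183 271 291 z 193.0 xmax 19.8 y 6.4
184 271 283 z 189.0 xmax 9.2 y -4.4
185 271 283 z 186.0 xmax 9.5 y -4.2
186 272 282 z 184.0 xmax 9.3 y -4.1
187 270 283 z 179.0 xmax 9.1 y -5.2
188 271 282 z 177.0 xmax 8.9 y -5.1
189 270 282 z 173.0 xmax 8.6 y -6.2
190 270 282 z 169.0 xmax 8.0 y -6.0
191 270 282 z 166.0 xmax 7.8 y -5.9
192 270 282 z 162.0 xmax 7.4 y -5.7
193 270 282 z 158.0 xmax 8.9 y -5.4
194 270 281 z 155.0 xmax 7.7 y -6.7
195 271 281 z 152.0 xmax 6.9 y -5.1
196 272 280 z 150.0 xmax 7.1 y -5.0
view dir in carrier -0.6571755323502065 0.3312669037297653 -0.677039554364084
cam in carrier 0.605858980168722 -0.35771338066524955 0.7731671607897908
```

```bash
python3 -m crank '[[[1.8,2.2,20],0,210],[[1.8,2.2,45],0,210],[[1.8,2.2,60],0,210],[[1.8,2.2,64],0,210],[[1.8,2.2,64],0,210],[[1.8,2.2,64],0,210]]' 80;  python3 -m crank '[[[0,0,3],0,210],[[0,0,6],0,210],[[0,0,9],0,210],[[0,0,10],0,210],[[0,0,10],0,210]]' 80; python3 -c "
from h import *
car()"
```

```text
time: 17.9
eef_pos: [0.5812, 0.0176, 0.112]
tcp_rot: [0.623, 0.782, 0.0, 0.001]
contact_force: [-0.3, -0.2, -1.1]
opening: 0.366
finger_force: 79.3
time: 18.4
eef_pos: [0.5801, 0.0178, 0.1005]
tcp_rot: [0.623, 0.782, -0.0, -0.0]
contact_force: [-0.3, -0.5, -1.4]
opening: 0.366
finger_force: 79.3
carrier mm [ -2.6  -1.1 100.5] F [-0.3 -0.5 -1.4] t 18.4
```

```bash
python3 -m crank '[[[0,0,3],0,210],[[0,0,6],0,210],[[0,0,9],0,210],[[0,0,10],0,210],[[0,0,10],0,210]]' 80; python3 -c "
from h import *
car();print(get_state()['wrist_torque'])"
```

```text
time: 18.9
eef_pos: [0.5801, 0.0178, 0.0904]
tcp_rot: [0.623, 0.782, -0.0, -0.0]
contact_force: [-0.8, 0.2, -0.2]
opening: 0.373
finger_force: 79.3
carrier mm [-2.6 -1.1 90.4] F [-0.8  0.2 -0.2] t 18.9
[ 0.01139745  0.02750481 -0.01520031]
```

The vial is in the hole with no contact force. Next I lower it to the floor, which I expect at reported z of about 0.042–0.045.

```bash
python3 -m crank '[[[0,0,8],0,210],[[0,0,16],0,210],[[0,0,24],0,210],[[0,0,32],0,210],[[0,0,38],0,210],[[0,0,42],0,210],[[0,0,42],0,210]]' 80; python3 -c "
from h import *
car();print(get_state()['wrist_torque'])"; python3 -m crank '[[[0,0,1],0,210],[[0,0,2],0,210],[[0,0,3],0,210],[[0,0,3],0,210]]' 80; python3 -c "
from h import *
car();print(get_state()['wrist_torque'])"
```

```text
time: 19.6
eef_pos: [0.5798, 0.0178, 0.0479]
tcp_rot: [0.623, 0.782, -0.0, -0.001]
contact_force: [0.0, 0.1, -0.1]
opening: 0.369
finger_force: 79.3
carrier mm [-2.9 -1.  47.9] F [ 0.   0.1 -0.1] t 19.6
[ 0.03282576 -0.01520004 -0.01471004]
time: 20.0
eef_pos: [0.5803, 0.0178, 0.0459]
tcp_rot: [0.623, 0.782, 0.0, 0.0]
contact_force: [0.2, 0.6, -0.3]
opening: 0.373
finger_force: 79.3
carrier mm [-2.3 -1.2 45.9] F [ 0.2  0.6 -0.3] t 20.0
[ 0.01875813 -0.01220568  0.02808026]
```

```bash
for i in 1 2 3; do python3 -m crank '[[[0,0,0.8],0,210],[[0,0,1.5],0,210],[[0,0,1.5],0,210]]' 80 | grep -E "eef|contact"; done
```

```text
eef_pos: [0.5806, 0.0177, 0.045]
contact_force: [-1.3, -0.5, 3.7]
eef_pos: [0.5808, 0.0176, 0.045]
contact_force: [-4.2, -0.1, 9.3]
eef_pos: [0.5809, 0.0175, 0.0449]
contact_force: [-7.6, -0.1, 15.8]
```

Floor felt at reported z 0.045, which matches the expected 0.0447. I ease off, release and rise.

```bash
python3 -m crank '[[[0,0,-3],0,210],[[0,0,-3],0,160],[[0,0,-3],0,140],[[0,0,-3],0,120],[[0,0,-3],0,110],[[0,0,-3],0,110],[[0,0,-15],0,110],[[0,0,-40],0,110],[[0,0,-80],0,110],[[0,0,-130],0,110]]' 40; python3 -m crank '[[[0,0,-50],0,110],[[0,0,-90],0,110],[[0,0,-130],0,180],[[0,0,-130],0,255],[[0,0,-130],0,255],[[0,0,-130],0,255]]'; python3 - <<'E'
from h import *
car();go(W(100,-75,200),12.9)
k=cam('scene');P=cloud(k);H,S,V=cv2.split(cv2.cvtColor(k['frame'],cv2.COLOR_BGR2HSV));d=P-C0;x=d@ex*1000;y=d@ey*1000;z=d[...,2]*1000
m=(H>105)&(H<125)&(S>140)&(abs(x+5)<30)&(abs(y)<30)
print('blue in hole (scene)',m.sum(),z[m].max() if m.any() else 0)
g=(H>-1)&(S<60)&(abs(y+60)<25)&(z>130)&(z<250)&(x>60); print('plate outer fit',np.polyfit(z[g],x[g],1),g.sum())
red=((H<8)|(H>172))&(S>150)&(x>60)&(x<250)&(abs(y)<60)&(z>130); print('red',np.c_[x[red],y[red],z[red]].min(0).round(),np.c_[x[red],y[red],z[red]].max(0).round())
E
```

```text
time: 21.9
eef_pos: [0.5788, 0.018, 0.1712]
tcp_rot: [0.623, 0.782, -0.001, -0.002]
contact_force: [0.8, 0.6, 0.2]
opening: 0.57
finger_force: 0.0
time: 22.5
eef_pos: [0.5796, 0.0178, 0.3001]
tcp_rot: [0.623, 0.782, -0.001, -0.001]
contact_force: [0.4, -0.2, -0.4]
opening: 0.004
finger_force: 0.0
carrier mm [ -3.1  -0.9 300.1] F [ 0.4 -0.2 -0.4] t 22.5
shift [-74.2 103.3  99.8] turn -0.0 F [ 0.4 -0.2 -0.4] open 0.004 fing 0.0 t 22.5 pos [0.5796 0.0178 0.3001] yaw 12.9 q6 -0.37
blue in hole (scene) 14 506.2510167660852
plate outer fit [ 0.10185448 84.40613655] 640
red [104. -12. 189.] [169.  53. 324.]
```

```bash
python3 -m crank '[[[-30,0,0],-8,255],[[-60,0,0],-16,255],[[-79,20,0],-24,255],[[-79,60,0],-32,255],[[-79,100,0],-40,255],[[-79,140,0],-48,255],[[-79,153,0],-56,255],[[-79,153,0],-64,255],[[-79,153,0],-72,255],[[-79,153,0],-80,255]]'; python3 -m crank '[[[0,0,0],-8,255],[[0,0,0],-10,255],[[0,0,0],-10,255]]'; python3 - <<'E'
from h import *
car();go(W(150,-80,170),102.9)
c=cam('top');P=cloud(c);H,S,V=cv2.split(cv2.cvtColor(c['frame'],cv2.COLOR_BGR2HSV));d=P-C0;x=d@ex*1000;y=d@ey*1000;z=d[...,2]*1000
m=(H>105)&(H<125)&(S>140)&(abs(x+5)<30)&(abs(y)<30);print('blue',m.sum(), [np.median(a[m]).round(1) for a in (x,y,z)] if m.any() else '')
for yy in(-60,60):
    m=(S<60)&(abs(x+5)<25)&(abs(y-yy)<25)&(abs(z-99)<6);print('white',m.sum(),np.median(x[m]),np.median(y[m]))
E
```

```text
time: 23.55
eef_pos: [0.7466, -0.0249, 0.2981]
tcp_rot: [-0.028, 1.0, 0.0, -0.002]
contact_force: [0.1, 0.9, -0.1]
opening: -0.005
finger_force: 0.0
time: 23.85
eef_pos: [0.7464, -0.025, 0.2987]
tcp_rot: [-0.112, 0.994, 0.001, -0.002]
contact_force: [-0.6, -0.9, -0.9]
opening: 0.001
finger_force: 0.0
carrier mm [150.  -79.9 298.7] F [-0.6 -0.9 -0.9] t 23.85
shift [ -0.5  -0.3 128.7] turn -0.0 F [-0.6 -0.9 -0.9] open 0.001 fing 0.0 t 23.85 pos [ 0.7464 -0.025   0.2987] yaw 102.9 q6 -1.96
blue 0 
white 0 nan nan
white 0 nan nan
  return _methods._mean(a, axis=axis, dtype=dtype,
  ret = ret.dtype.type(ret / rcount)
```

```bash
python3 -m crank '[[[0,0,40],0,255],[[0,0,80],0,255],[[0,0,115],0,255],[[0,0,128],0,255],[[10,0,128],0,255],[[20,0,128],0,255],[[25,0,128],0,255],[[25,0,128],0,255]]' 40; python3 -c "
from h import *
car()"; python3 -m crank '[[[5,0,0],0,255],[[10,0,0],0,255],[[15,0,0],0,255],[[20,0,0],0,255],[[20,0,0],0,255]]';  python3 -c "
from h import *
car()"
```

```text
time: 24.7
eef_pos: [0.7232, -0.0312, 0.1766]
tcp_rot: [-0.112, 0.994, -0.001, 0.002]
contact_force: [-0.2, 0.4, 0.6]
opening: 0.001
finger_force: 0.0
carrier mm [126.  -80.8 176.6] F [-0.2  0.4  0.6] t 24.7
time: 25.2
eef_pos: [0.7024, -0.0353, 0.1732]
tcp_rot: [-0.112, 0.994, -0.0, -0.001]
contact_force: [0.5, 0.7, -0.3]
opening: -0.002
finger_force: 0.0
carrier mm [104.7 -80.2 173.2] F [ 0.5  0.7 -0.3] t 25.2
```

```bash
python3 -m crank '[[[8,0,0],0,255],[[16,0,0],0,255],[[24,0,0],0,255],[[24,0,0],0,255]]';  cat > pl.py <<'E'
from h import *
car()
k=cam('scene');P=cloud(k);H,S,V=cv2.split(cv2.cvtColor(k['frame'],cv2.COLOR_BGR2HSV));d=P-C0;x=d@ex*1000;y=d@ey*1000;z=d[...,2]*1000
g=(S<60)&(V>50)&(y>-60)&(y<70)&(z>117)&(z<300)&(x>-100)&(x<150)
p=np.c_[x[g],z[g]];c=np.median(p,0);
# line through outer face by RANSAC-ish refine
for i in range(6):
    u=np.linalg.svd(p-c,full_matrices=False)[2][0]; dd=abs((p-c)@[-u[1],u[0]]); p=p[dd<max(4,np.median(dd)*2)]; c=p.mean(0)
th=np.arctan2(u[1],-u[0]); th=th%np.pi; print('plate angle',th.round(3),len(p))
red=((H<8)|(H>172))&(S>150)&(abs(y)<60)&(z>110)&(x<250)&(x>-200); print('red',np.c_[x[red],y[red],z[red]].min(0).round(),np.c_[x[red],y[red],z[red]].max(0).round())
E
python3 pl.py
```

```text
time: 25.6
eef_pos: [0.6782, -0.0408, 0.173]
tcp_rot: [-0.112, 0.994, 0.0, -0.001]
contact_force: [1.1, 0.2, -0.9]
opening: 0.003
finger_force: 0.0
carrier mm [ 80. -80. 173.] F [ 1.1  0.2 -0.9] t 25.6
plate angle 1.309 2171
red [ 44. -56. 223.] [129.  32. 430.]
```

```bash
python3 -m crank '[[[10,0,1],0,255],[[20,0,3],0,255],[[30,0,7],0,255],[[38,0,13],0,255],[[47,0,20],0,255],[[54,0,27],0,255],[[61,0,35],0,255],[[67,0,44],0,255],[[72,0,53],0,255],[[72,0,53],0,255]]';  python3 pl.py
```

```text
time: 26.65
eef_pos: [0.6075, -0.0563, 0.1174]
tcp_rot: [-0.112, 0.994, 0.001, -0.002]
contact_force: [0.4, -0.2, -0.4]
opening: 0.003
finger_force: 0.0
carrier mm [  7.6 -79.4 117.4] F [ 0.4 -0.2 -0.4] t 26.65
plate angle 0.373 2052
red [-72. -42. 159.] [ 12.   5. 462.]
```

```bash
python3 -m crank '[[[3,0,6],0,255],[[5,0,12],0,255],[[5,0,12],0,255],[[5,0,12],0,255]]';  python3 pl.py; python3 -m crank '[[[0,0,-40],0,200],[[0,0,-80],0,150],[[0,0,-110],0,140],[[0,0,-110],0,140],[[0,0,-110],0,140]]' | head -2; python3 pl.py; python3 - <<'E'
from h import *
Q=[]
for i in range(3):
    k=cam('scene');P=cloud(k);H,S,V=cv2.split(cv2.cvtColor(k['frame'],cv2.COLOR_BGR2HSV));d=P-C0;x=d@ex*1000;y=d@ey*1000;z=d[...,2]*1000
    m=((H<8)|(H>172))&(S>150)&(abs(y)<50)&(z>110)&(z<230)&(x<60)&(x>-160)
    t=m&(z>np.percentile(z[m],97)-3); Q.append([np.median(a[t]) for a in (x,y,z)])
print('handle top (scene)',np.mean(Q,0).round(1),t.sum(), [ (a[m].min().round(),a[m].max().round()) for a in (x,y,z)])
c=cam('top');P=cloud(c);H,S,V=cv2.split(cv2.cvtColor(c['frame'],cv2.COLOR_BGR2HSV));d=P-C0;x=d@ex*1000;y=d@ey*1000;z=d[...,2]*1000
m=((H<8)|(H>172))&(S>150)&(abs(y)<50)&(z>110)&(z<230)&(x<60)&(x>-160);print('top red',m.sum(),[ (a[m].min().round(),a[m].max().round()) for a in (x,y,z)] if m.any() else '')
E
```

```text
time: 27.1
eef_pos: [0.6045, -0.0576, 0.1079]
tcp_rot: [-0.112, 0.994, 0.0, -0.0]
contact_force: [0.2, -1.0, -0.3]
opening: -0.001
finger_force: 0.0
carrier mm [  4.4 -80.  107.9] F [ 0.2 -1.  -0.3] t 27.1
plate angle 0.266 1891
red [-73. -54. 147.] [ 57.   5. 400.]
time: 27.65
eef_pos: [0.6052, -0.0578, 0.2194]
carrier mm [  5.  -80.3 219.4] F [-0.5  0.7 -0.9] t 27.65
plate angle 0.264 1966
red [-82. -54. 147.] [ 58.   5. 572.]
handle top (scene) [-68.   -2.7 213.5] 24 [(np.float64(-80.0), np.float64(-26.0)), (np.float64(-12.0), np.float64(5.0)), (np.float64(148.0), np.float64(216.0))]
top red 0
```

```bash
python3 -m crank '[[[25,30,0],0,140],[[50,60,0],0,140],[[63.5,78.5,0],0,140],[[63.5,78.5,0],0,140],[[63.5,78.5,0],0,140],[[63.5,78.5,30],0,140],[[63.5,78.5,55],0,140],[[63.5,78.5,74],0,140],[[63.5,78.5,74],0,140],[[63.5,78.5,74],0,140]]' 60; python3 -c "
from h import *
car()"; python3 -m crank '[[[0,0,0],0,230],[[0,0,0],0,240],[[0,0,0],0,255],[[0,0,0],0,255],[[0,0,0],0,255]]' 60; python3 pl.py
```

```text
time: 28.9
eef_pos: [0.5259, 0.004, 0.1442]
tcp_rot: [-0.112, 0.994, 0.0, -0.0]
contact_force: [-0.6, 0.6, 1.1]
opening: 0.449
finger_force: 0.0
carrier mm [-58.4  -2.4 144.2] F [-0.6  0.6  1.1] t 28.9
time: 29.4
eef_pos: [0.5259, 0.0061, 0.1455]
tcp_rot: [-0.112, 0.994, 0.001, 0.001]
contact_force: [-0.7, 5.4, 0.9]
opening: 0.128
finger_force: 61.0
carrier mm [-58.   -0.4 145.5] F [-0.7  5.4  0.9] t 29.4
plate angle 0.277 2005
red [-107.  -54.  148.] [-10.  33. 405.]
```

```bash
python3 -m crank '[[[2,2,3],0,255],[[4,2.5,7],0,255],[[6,2.5,11],0,255],[[6,2.5,11],0,255]]' 60|grep -E "eef|conta|open"; python3 -m crank '[[[1.5,0,3],0,255],[[2.5,0,5],0,255],[[2.5,0,5],0,255]]'|grep -E "eef|conta|open"; python3 -m crank '[[[1.2,0,3],0,255],[[2,0,5],0,255],[[2,0,5],0,255]]'|grep -E "eef|conta|open"
```

```text
eef_pos: [0.5202, 0.0051, 0.1339]
contact_force: [2.9, -0.8, 2.0]
opening: 0.13
eef_pos: [0.5173, 0.0045, 0.1282]
contact_force: [5.6, -1.9, 1.3]
opening: 0.128
eef_pos: [0.5159, 0.0042, 0.1243]
contact_force: [3.8, -1.5, 6.4]
opening: 0.129
```

```bash
for i in 1 2 3; do python3 -m crank '[[[0.8,0,2],0,255],[[1,0,3],0,255],[[1,0,3],0,255]]'|grep -E "eef|conta"; done
```

```text
eef_pos: [0.515, 0.004, 0.1221]
contact_force: [2.8, -1.0, 8.0]
eef_pos: [0.5143, 0.0038, 0.1194]
contact_force: [2.2, -1.3, 9.6]
eef_pos: [0.5133, 0.0035, 0.1167]
contact_force: [0.7, -0.3, 11.7]
```

```bash
for i in 1 2; do python3 -m crank '[[[0.8,0,2],0,255],[[1,0,3],0,255],[[1,0,3],0,255]]'|grep -E "eef|conta"; done; python3 pl.py
```

```text
eef_pos: [0.5123, 0.0033, 0.1139]
contact_force: [0.9, -1.3, 12.2]
eef_pos: [0.5115, 0.0031, 0.1112]
contact_force: [1.3, -0.6, 12.8]
carrier mm [-7.280e+01 -1.000e-01  1.112e+02] F [ 1.3 -0.6 12.8] t 31.95
plate angle 0.069 927
red [-126.  -54.  121.] [-31.  47. 446.]
```

```bash
for i in 1 2 3 4; do python3 -m crank '[[[0.3,0,1],0,255],[[0.6,0,2],0,255],[[0.6,0,2],0,255]]'|grep -E "eef|conta"; done
```

```text
eef_pos: [0.511, 0.003, 0.1094]
contact_force: [0.9, -1.3, 13.4]
eef_pos: [0.5105, 0.0029, 0.1076]
contact_force: [-0.1, -0.1, 13.8]
eef_pos: [0.51, 0.0028, 0.1058]
contact_force: [-0.3, -0.5, 17.3]
eef_pos: [0.5094, 0.0026, 0.1039]
contact_force: [-0.5, -1.4, 15.8]
```

```bash
for i in 1 2 3; do python3 -m crank '[[[0.3,0,1],0,255],[[0.3,0,1],0,255],[[0.3,0,1],0,255]]'|grep -E "eef|conta|open"; done
```

```text
eef_pos: [0.5093, 0.0026, 0.103]
contact_force: [0.2, -0.2, 15.1]
opening: 0.13
eef_pos: [0.509, 0.0025, 0.1022]
contact_force: [-0.1, -0.8, 16.3]
opening: 0.13
eef_pos: [0.509, 0.0025, 0.1018]
contact_force: [-1.0, -0.3, 19.3]
opening: 0.125
```

```bash
for i in 1 2; do python3 -m crank '[[[0.2,0,1],0,255],[[0.2,0,1],0,255],[[0.2,0,1],0,255]]'|grep -E "eef|conta|open"; done; python3 pl.py
```

```text
eef_pos: [0.5091, 0.0025, 0.1017]
contact_force: [-3.0, 1.0, 22.9]
opening: 0.133
eef_pos: [0.5091, 0.0025, 0.1017]
contact_force: [-3.7, 0.8, 25.9]
opening: 0.132
carrier mm [-7.520e+01 -1.000e-01  1.017e+02] F [-3.7  0.8 25.9] t 34.7
plate angle 0.262 141
red [-117.  -27.  113.] [-26.  34. 361.]
```

The plate has landed: z stopped at 0.1017 while the force rises 3 N per mm. Next I turn the bar clockwise (+ about tool z) while holding.

```bash
python3 -m crank '[[[0,0,0],4,255],[[0,0,0],9,255],[[0,0,0],14,255],[[0,0,0],19,255],[[0,0,0],24,255],[[0,0,0],29,255],[[0,0,0],34,255],[[0,0,0],34,255]]' 80; python3 -c "
from h import *
go(W(0,0,0),12.9);car();print(get_state()['wrist_torque'])"
```

```text
time: 35.55
eef_pos: [0.509, 0.001, 0.1017]
tcp_rot: [0.183, 0.983, -0.002, 0.003]
contact_force: [-4.9, -1.3, 26.5]
opening: 0.128
finger_force: 80.7
shift [-61.2  43.8 102. ] turn 56.0 F [-4.9 -1.3 26.5] open 0.128 fing 80.7 t 35.55 pos [0.509  0.001  0.1017] yaw 68.9 q6 -1.4
carrier mm [-75.7  -1.6 101.7] F [-4.9 -1.3 26.5] t 35.55
[-0.64878313  0.15690861 -0.07613224]
```

```bash
python3 -m crank '[[[0,0,0],5,255],[[0,0,0],10,255],[[0,0,0],15,255],[[0,0,0],20,255],[[0,0,0],25,255],[[0,0,0],30,255],[[0,0,0],35,255],[[0,0,0],40,255],[[0,0,0],45,255],[[0,0,0],45,255]]' 80; python3 -c "
from h import *
go(W(0,0,0),12.9);car();print(get_state()['wrist_torque'])"
```

```text
time: 36.55
eef_pos: [0.5076, -0.0004, 0.1017]
tcp_rot: [0.544, 0.839, -0.003, 0.003]
contact_force: [-7.7, -5.2, 28.1]
opening: 0.129
finger_force: 81.0
shift [-11.5  76.7 101.5] turn 11.1 F [-7.7 -5.2 28.1] open 0.129 fing 81.0 t 36.55 pos [ 5.076e-01 -4.000e-04  1.017e-01] yaw 24.0 q6 -0.61
carrier mm [-77.3  -2.6 101.7] F [-7.7 -5.2 28.1] t 36.55
[-1.62705158  1.06945722 -0.03230632]
```

```bash
python3 -m crank '[[[0,0,0],4,255],[[0,0,0],8,255],[[0,0,0],11,255],[[0,0,0],13,255],[[0,0,0],13,255],[[0,0,0],13,255]]' 80; python3 -c "
from h import *
go(W(0,0,0),12.9);car();print(get_state()['wrist_torque'])
k=cam('scene');P=cloud(k);H,S,V=cv2.split(cv2.cvtColor(k['frame'],cv2.COLOR_BGR2HSV));d=P-C0;x=d@ex*1000;y=d@ey*1000;z=d[...,2]*1000
m=((H<8)|(H>172))&(S>150)&(abs(y)<70)&(z>100)&(z<190)&(x<20)&(x>-160);print(m.sum(),[np.percentile(a[m],[0,5,50,95,100]).round() for a in (x,y,z)])"
```

```text
time: 37.15
eef_pos: [0.5071, -0.0003, 0.1016]
tcp_rot: [0.634, 0.773, -0.004, 0.003]
contact_force: [-8.1, -4.3, 29.8]
opening: 0.124
finger_force: 81.5
shift [  5.5  77.9 101.3] turn -1.6 F [-8.1 -4.3 29.8] open 0.124 fing 81.5 t 37.15 pos [ 5.071e-01 -3.000e-04  1.016e-01] yaw 11.3 q6 -0.39
carrier mm [-77.8  -2.5 101.6] F [-8.1 -4.3 29.8] t 37.15
[-1.49046548  1.32150305  0.58286478]
197 [array([-86., -79., -73., -68., -60.]), array([-44., -27., -12.,  30.,  48.]), array([101., 116., 126., 167., 179.])]
```

The stop is felt (torque 0.58 N m) and the bar spans the keepers. I ease the push off, check that the plate is caught, then release.

```bash
python3 -m crank '[[[0,0,-3],0,255],[[0,0,-5],0,255],[[0,0,-7],0,255],[[0,0,-8],0,255],[[0,0,-8],0,255]]' 40|grep -E "eef|conta"; python3 -m crank '[[[0,0,0],0,240],[[0,0,0],0,225],[[0,0,0],0,210],[[0,0,0],0,190],[[0,0,0],0,170],[[0,0,0],0,160],[[0,0,0],0,160]]' 30|grep -E "eef|conta|open"; python3 -m crank '[[[0,0,-20],0,160],[[0,0,-60],0,160],[[0,0,-110],0,160],[[0,0,-160],0,160],[[0,0,-160],0,160]]'|grep -E "eef|conta|open"; python3 pl.py
```

```text
eef_pos: [0.5071, -0.0001, 0.1044]
contact_force: [5.8, -4.1, 6.8]
eef_pos: [0.5048, 0.0032, 0.1023]
contact_force: [-0.2, 0.1, 0.3]
opening: 0.37
eef_pos: [0.5098, 0.0022, 0.2724]
contact_force: [-0.3, -0.7, 0.0]
opening: 0.372
carrier mm [-74.5  -0.6 272.4] F [-0.3 -0.7  0. ] t 38.9
plate angle 0.009 349
red [-91. -57. 114.] [-23.  36. 549.]
```

```bash
python3 -m crank '[[[-50,0,0],0,160],[[-100,0,0],0,160],[[-150,0,0],0,160],[[-200,0,0],0,160],[[-250,0,0],0,160],[[-280,0,0],0,160],[[-280,0,0],0,160],[[-280,0,0],0,160]]'|grep -E "eef|conta"; python3 pl.py; python3 - <<'E'
from h import *
c=cam('top');P=cloud(c);H,S,V=cv2.split(cv2.cvtColor(c['frame'],cv2.COLOR_BGR2HSV));d=P-C0;x=d@ex*1000;y=d@ey*1000;z=d[...,2]*1000
m=((H<8)|(H>172))&(S>150)&(abs(y)<70)&(z>100)&(z<190)&(x<20)&(x>-160);print('red',m.sum(),[np.percentile(a[m],[0,50,100]).round() for a in (x,y,z)])
pl=(S<60)&(abs(y)<80)&(x>-30)&(x<80)&(z>95)&(z<160);print('plate z vs x',np.polyfit(x[pl],z[pl],1))
k=cam('scene');a=cv2.resize(c['frame'][130:260,160:330],(400,306),interpolation=cv2.INTER_CUBIC);u,v=proj(k,W(-40,0,110)).astype(int);b=cv2.resize(k['frame'][v-55:v+55,u-72:u+72],(400,306),interpolation=cv2.INTER_CUBIC)
full=np.hstack([cv2.resize(c['frame'],(400,294)),cv2.resize(k['frame'],(400,294))])
cv2.imwrite('pics/end.png',np.vstack([np.hstack([a,b]),full]))
E
```

```text
eef_pos: [0.558, -0.2719, 0.2608]
contact_force: [-0.1, 0.2, -0.1]
carrier mm [ -88.8 -278.5  260.8] F [-0.1  0.2 -0.1] t 39.75
plate angle 0.011 347
red [-83. -34. 116.] [-68.  36. 172.]
red 188 [array([-84., -79., -69.]), array([-30.,   1.,  31.]), array([121., 166., 171.])]
plate z vs x [-2.17924814e-02  1.14898596e+02]
```

View pics/end.png

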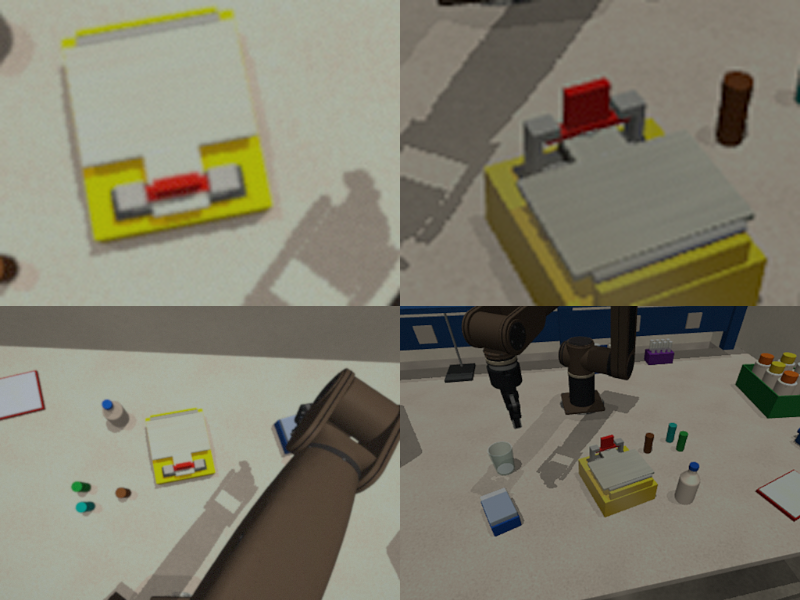

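The final picture shows the plate shut and level. The red bar lies crosswise at (178,187) with both ends under the grey keepers, and the bottle, beaker and tip box stand as they were. I hand the job in.

```bash
python3 -c "
from plant import ctrl
print(ctrl.sign_off())"
```

```text
the job is handed in; nothing more can be done
None
```

The job is handed in at about 40 s: the vial went in on a second grasp (the first try touched the block and tilted it) and was felt to the hole's floor, and the plate is shut with the bar crosswise under both keepers; the caps are hidden now, so I couldn't check the vials by camera after closing.

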